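# Pack the press tooling into its tote

### The job

Pack the tooling for the next press run into the blue tote: stand the tall steel sleeve, the wooden block (both leaning in the sloping rack) and the white jar upright in one row in the long bay, down on its floor, and seat the aluminium plate flat and fully home in the shallow pocket at the tote's end, its cut corner at the pocket's filled corner. Set everything down gently, without dropping it, and leave the other things on the bench where they are.

Things in the scene. Friction and masses are not known exactly. Their poses are not given: they have to be found in the camera images.
- tote: blue steel tote, fixed to the bench; open on top, 80 mm wide (its x) and 299 mm long (its y), floor and walls 5 mm thick. It has two parts: a packing bay with walls 35 mm high, and at its +y end a shallow pocket with a rim 17 mm high (both heights from the bench). Origin: centre of its underside, z up. The 35 mm high wall between bay and pocket is at y = 51.5 to 56.5 mm
- bay (a point): centre of the packing bay's inner floor (5 mm above the bench), axes as the tote. The bay is 70 mm wide (x) and 196 mm long (y) inside: the sleeve, the block and the jar fit in one row along y, in any order, with 12 mm to spare in all
- pocket (a point): centre of the pocket's floor (5 mm above the bench), axes as the tote. The pocket is 70 mm (x) by 88 mm (y) inside and 12 mm deep; its corner at +x, +y is filled by an 18 mm square block as high as the rim
- rack: grey steel rack, fixed, 110 mm (x) by 250 mm (y). Its floor slopes 25 degrees down towards its -x (the robot): what stands in it leans with its top 25 degrees towards -x. Two slots centred at y = -58 and +58 mm, guides 15 mm high beside them, front lip 30 mm high (square to the sloping floor). Origin: centre of its underside, z up (not tilted)
- sleeve: tall steel sleeve: open tube of outer diameter 60 mm, bore 48 mm, 85 mm long, about 0.6 kg, standing in one of the rack's slots (either), leaning with it. Origin: centre of its lower end, z along the tube to its upper end
- block: plain pale wooden press block, 60 mm (x) by 56 mm (y) by 85 mm (z), about 0.4 kg, standing in the rack's other slot, leaning with it, its y along the rack's y. Origin: centre of its underside, z to its upper end.
- jar: white plastic jar with a black cap, diameter 64 mm, 100 mm high, straight side up to 70 mm, narrower above, about 0.35 kg, standing on the bench. Origin: centre of its underside, z up
- plate: aluminium pressure plate lying on the bench, about 0.4 kg: 64 mm (x) by 82 mm (y), 14 mm thick, its corner at +x, +y cut out square by 20 mm; on its middle stands a grip block 34 mm (x) by 46 mm (y) rising from 14 to 56 mm above the underside. Origin: centre of the 64 x 82 mm underside, z up. It fits the pocket with its axes along the tote's, 3 mm free on every side
- short_sleeve: short steel sleeve, a bystander: open tube of outer diameter 56 mm, 45 mm high, standing on the bench. Origin: centre of its underside
- fibre_ring: flat brown fibre ring, a bystander: 90 mm across, 22 mm high. Origin: centre of its underside
- bottle: blue plastic bottle, a bystander: 68 mm across, 190 mm high, standing. Origin: centre of its underside
- screwdriver: screwdriver with a red handle lying on the bench, a bystander, 200 mm long. Origin: underside, its x axis along the tool
- wrench: steel wrench lying on the bench, a bystander, 200 mm long. Origin: underside, its x axis along the tool
- weight: brass scale weight with a knob, a bystander: 52 mm across, 65 mm high. Origin: centre of its underside

How it is judged:
By the outcome, as a careful person would: the job done as asked, in the order asked, and still so for the second after the job is handed in, with the robot touching nothing.
It also fails if it takes over 72 s, if anything falls off the work surface, if the arm or the gripper's body presses on something with over 40 N, if the wrist force passes 120 N, or if a joint passes its speed limit or range.

### The arm

A 6-joint arm with a two-finger parallel gripper is mounted at the origin on the work surface. World frame = base frame: x ahead of the robot, y to its left, z up, the work surface at z = 0. Lengths are in m, angles in rad, forces in N, time in s.
With the tool pointing down it reaches from about 0.35 to 0.775 m from the base axis. Payload 5.5 kg.
Tool frame: the origin (TCP) lies between the finger pads; the fingertips stand 19 mm ahead of it and the grasp point (between the pads) is the TCP; z points along the fingers, y is the line along which they close (so a half turn about z gives the same grasp; the last joint's range is limited). The gripper opens to 85 mm and grips with 20 to 120 N. Pads are 22 mm wide; open, the fingers measure 114 mm over their backs; the gripper's body (76 mm by 85 mm) begins 54 mm behind the grasp point. The pads swing forward as they close: fully open they stand 13 mm farther back than shut.
Start: joints at [0.991, 0.313, 0.046, 1.304, 0, 1.431], TCP at [0.245, 0.52, 0.25] pointing down, gripper open.
Joint ranges: [-2.76, 2.76], [-0.86, 1.69], [-1.03, 1.26], [-2.2, 2.34], [-1.47, 1.5], [-3.14, 3.14]. Speed limits (rad/s): [2.57, 2.57, 3.14, 3.14, 3.14, 3.14].

### API

Orientations are given as a unit quaternion [w, x, y, z].
In Python, from workcell import env gives the robot as it stands.
- The arm moves only by the shell command python3 -m pendant 'ROWS' [FORCE]. ROWS is JSON, a list of rows, each an object with "travel": the shift along the tool's x, y, z scaled (see below), a list of three; "rot": the turn, a rotation vector about the tool's x, y, z scaled (see below), a list of three; "fingers": the opening, from -1 (shut) to 1 (fully open). In form: [{"travel": [dx, dy, dz], "rot": [wx, wy, wz], "fingers": fingers}, ...]. A call has 1 to 10 rows; each row is the pose to reach, as a shift and turn from the pose commanded when the call began, along the tool's axes at that moment; what a row does not reach only later rows make up. The controller multiplies each number of a shift by 0.12 m and each number of a turn by 60 degrees. A row lasts 1/10 s, in which the tool goes at most 50 mm and 8.59 degrees, less where a joint would pass 70% of its speed; a pose out of reach is approached as far as the arm can. A call with a number of a shift or a turn outside -1 to 1 is refused whole. A call with a gripper value outside its range is refused whole. The fingers move at their own pace and stop on an object; FORCE is the grip in N (left out, the last holds). Time passes only in rows, so rows that repeat a pose let the fingers close. It gives the time, the measured TCP pose, the force, the opening and the grip force at its end, in the units of the state.
- env.get_state(): the state, without advancing time (a new reading comes with each control period).
- env.read_camera(name): name is "scene" or "top" or "wrist"; returns (picture, depth): 384x512x3 uint8, blue, green, red; 384x512 float32, m along the optical axis (not along the pixel's ray), 0 where there is no reading.
- env.camera_model(name): a dict with "fovy" (degrees; the focal length in pixels is half the picture's height over the tangent of half this angle, whatever the lens; pixels are square), "cx", "cy" (the principal point, pixels), "k1" (the pictures are not rectified: a ray, as slopes to the right and down, at radius r is drawn at 1 + k1 r^2 times it, then the intrinsics apply), "rvec" (rotation vector, rad) and "tvec" (3), from world to camera coordinates, as OpenCV has them; the wrist camera has in their place "T_tool_cam" (4x4, takes a point from camera to tool coordinates, whose origin is the TCP and whose axes are the flange's). Camera axes: x right, y down, z forward; pixel columns grow to the right and rows downward; lengths in m; the calibration is good to about 2 mm. A picture is of the moment at which its call begins: read the wrist's pose just before it. camera_model takes no time and is no camera call.
- env.hand_in(): hands the job in; it is judged then, once.
Trained networks look in the newest picture that a camera, given by its name, has taken for a name from the list of things; names that differ only in an ending like _2 or _b are one class to them, and where a whole thing is asked for, a point or a joint stands for the part that bears it (a point fixed in the world has none). Each returns a list of dicts, best first, with "conf" (0 to 1); they miss things now and then, are a little off and sometimes report something else, mostly with a low value. They report only what shows in the picture. A call takes as long as a camera call.
- env.outline_of(camera, target): "mask" (384x512 bool, what is visible of it) and "xy" ([column, row] in pixels, amid what is visible of it).
The state is a dict: "clock": time; "joint_pos": joint angles; "qvel": joint speeds; "tau": joint torques, N m; "tcp_pos": TCP position; "orientation": TCP orientation; "wrist_force": force on the tool from outside, world axes, zero at the start; "ft_torque": the same for the moment, N m; "finger_gap": finger opening in m; "grip_force": force on a finger pad.
Only numpy, scipy, OpenCV 4.12 (cv2) and the standard library are available. Lean on these libraries where they do the work, as an engineer would, in place of code of your own. Each camera call takes 0.05 s, during which the arm holds its last target. There are 200 camera calls.

## Working session

There is one attempt and no reset: what is moved stays moved. The work goes in short steps, Python scripts to look and compute and a shell command to move; the robot and the scene stay as the last step left them, time stands still between calls to the robot, and variables do not carry over. Pictures are saved under pics/ and viewed, at most 10 in all, crops included, and the job is handed in when it is done.

```bash
mkdir -p pics; ls
cat > h.py <<'E'
from workcell import env
import numpy as np, cv2
from scipy.spatial.transform import Rotation as R
def cloud(name, state=None):
    s=env.get_state(); img,d=env.read_camera(name); m=env.camera_model(name)
    H,W=d.shape; f=H/2/np.tan(np.radians(m['fovy'])/2)
    K=np.array([[f,0,m['cx']],[0,f,m['cy']],[0,0,1.]])
    v,u=np.mgrid[:H,:W]; p=np.stack([u,v],-1).reshape(-1,1,2).astype(float)
    n=cv2.undistortPoints(p,K,np.array([m['k1'],0,0,0.])).reshape(H,W,2)
    P=np.dstack([n[...,0]*d,n[...,1]*d,d])
    if 'T_tool_cam' in m:
        T=np.array(m['T_tool_cam']); P=P@T[:3,:3].T+T[:3,3]
        q=s['orientation']; P=P@R.from_quat(q,scalar_first=True).as_matrix().T+np.array(s['tcp_pos'])
    else:
        Rm=cv2.Rodrigues(np.array(m['rvec'],float))[0]; P=(P-np.array(m['tvec']).ravel())@Rm
    P[d==0]=np.nan
    return img,P
def hull_rect(xy):
    return cv2.minAreaRect(np.float32(xy))
E
python3 - <<'E'
from h import *
print(env.get_state())
names="tote rack sleeve block jar plate short_sleeve fibre_ring bottle screwdriver wrench weight".split()
D={}
for c in ["top","scene"]:
    img,P=cloud(c); cv2.imwrite(f'pics/{c}0.png',img); D[c]=P
    np.save(c+'P.npy',P)
    for n in names:
        o=env.outline_of(c,n)
        if o:
            o=o[0]; np.save(f'{c}_{n}.npy',o['mask']); q=P[o['mask']]; q=q[~np.isnan(q[:,0])]
            print(c,n,round(o['conf'],2),np.round(o['xy']),np.round(np.median(q,0),3),np.round(np.percentile(q,3,0),3),np.round(np.percentile(q,97,0),3))
        else: print(c,n,None)
E
```

```text
pics
{'clock': 0.0, 'joint_pos': array([ 9.91402193e-01,  3.14025966e-01,  4.49774269e-02,  1.30357720e+00,
       -1.95581572e-05,  1.43118415e+00]), 'qvel': array([ 7.05787360e-04, -2.91176308e-04,  6.88155618e-04,  1.63914066e-03,
       -1.77693566e-03, -8.06225292e-05]), 'tau': array([-5.33996317e-04, -4.80627072e+01,  2.98534495e+01,  1.93874975e-02,
       -1.55497387e-04, -9.81053148e-06]), 'tcp_pos': array([0.24456293, 0.51988047, 0.24939364]), 'orientation': array([-3.12647410e-04,  2.18123126e-01,  9.75920829e-01, -8.59669049e-04]), 'wrist_force': array([-0.13735023,  0.11974715, -0.73974542]), 'ft_torque': array([-0.01530617,  0.02472231, -0.01752064]), 'grip_force': 0.0, 'finger_gap': 0.08539661264154515}
top tote 0.9 [280. 198.] [ 0.515 -0.087  0.006] [ 0.462 -0.226  0.001] [0.567 0.053 0.036]
top rack 0.95 [171. 157.] [0.628 0.189 0.05 ] [0.574 0.089 0.002] [0.67  0.33  0.074]
top sleeve 0.73 [174. 159.] [0.6   0.155 0.096] [0.564 0.126 0.04 ] [0.638 0.182 0.129]
top block 0.95 [130. 156.] [0.601 0.261 0.113] [0.567 0.241 0.05 ] [0.645 0.296 0.131]
top jar 0.61 [310. 1
[... 1160 characters left out ...]
0.009] [ 0.711 -0.146  0.103]
scene plate 0.92 [299. 151.] [0.445 0.154 0.02 ] [0.408 0.128 0.003] [0.469 0.212 0.06 ]
scene short_sleeve 0.65 [326. 208.] [0.668 0.035 0.03 ] [0.64  0.01  0.002] [0.691 0.083 0.047]
scene fibre_ring 0.78 [149. 198.] [ 0.346 -0.276  0.021] [ 0.298 -0.315  0.003] [ 0.382 -0.235  0.026]
scene bottle 0.98 [392. 187.] [0.765 0.163 0.098] [0.733 0.149 0.01 ] [0.786 0.19  0.189]
scene screwdriver 0.84 [290. 123.] [0.324 0.243 0.021] [0.311 0.19  0.008] [0.332 0.365 0.029]
scene wrench 0.89 [131. 248.] [ 0.454 -0.386  0.008] [ 0.339 -0.41   0.001] [ 0.528 -0.368  0.012]
scene weight 0.92 [180. 273.] [ 0.618 -0.357  0.038] [ 0.594 -0.377  0.005] [ 0.633 -0.33   0.068]
```

View pics/top0.png

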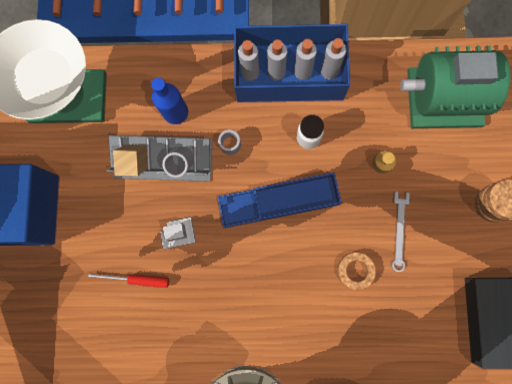

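View pics/scene0.png

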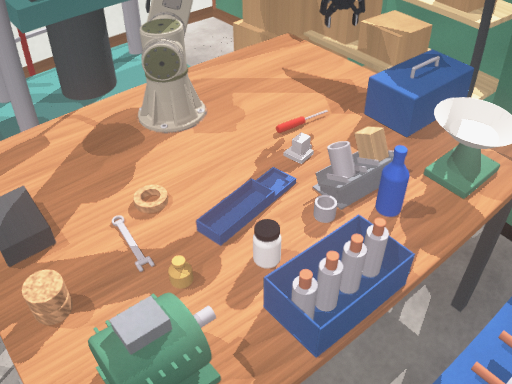

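Run:
```python
from h import *
def pts(n,lo,hi,cams=("top","scene"),dil=0):
    out=[]
    for c in cams:
        m=np.load(f'{c}_{n}.npy').astype(np.uint8)
        if dil: m=cv2.dilate(m,np.ones((dil,dil)))
        P=np.load(c+'P.npy')[m>0]; P=P[~np.isnan(P[:,0])]
        out.append(P[(P[:,2]>lo)&(P[:,2]<hi)])
    return out
def rect(n,lo,hi):
    for c,p in zip(("top","scene"),pts(n,lo,hi)):
        if len(p)>5:
            print(n,c,len(p),[np.round(x,4) for x in hull_rect(p[:,:2])],'z',np.round(np.median(p[:,2]),4))
rect('tote',.029,.042); rect('tote',.013,.021); rect('tote',.0,.009); rect('rack',.0,.1)
rect('plate',.05,.065); rect('plate',.010,.018)
rect('jar',.09,.11); rect('jar',.02,.07);rect('short_sleeve',.04,.05)
# upper faces of sleeve/block : rack frame normal tilt; unknown yaw -> use plane fit
for n in ('sleeve','block'):
    for c,p in zip(("top","scene"),pts(n,.03,.2)):
        best=None
        nn=np.array([-np.sin(np.radians(25)),0,np.cos(np.radians(25))])
        h=p@nn; q=p[h>np.percentile(h,97)-.006]
        m=q.mean(0); w=np.linalg.svd(q-m)[2][2]; w*=np.sign(w[2])
        print(n,c,len(q),'mean',m.round(4),'normal',w.round(3),'min',q.min(0).round(3),'max',q.max(0).round(3))
        e1=np.array([np.cos(np.radians(25)),0,np.sin(np.radians(25))])
        r=hull_rect(np.c_[q@e1,q[:,1]]); print('  rect in tilted',[np.round(x,4) for x in r],'h',np.median(h[h>np.percentile(h,97)-.006]).round(4), 'centre', (r[0][0]*e1+np.array([0,r[0][1],0])+np.median(q@nn)*nn).round(4))
```

```text
tote top 491 [array([ 0.5224, -0.1308]), array([0.081 , 0.2057]), np.float64(10.8112)] z 0.0344
tote scene 600 [array([ 0.5222, -0.1308]), array([0.0838, 0.2089]), np.float64(10.108)] z 0.0344
tote top 329 [array([ 0.5133, -0.083 ]), array([0.0806, 0.2943]), np.float64(10.5579)] z 0.0165
tote scene 536 [array([ 0.5143, -0.0835]), array([0.084 , 0.3049]), np.float64(11.7211)] z 0.0172
tote top 2869 [array([ 0.5158, -0.082 ]), array([0.0872, 0.2965]), np.float64(10.6653)] z 0.0046
tote scene 1553 [array([ 0.4974, -0.0789]), array([0.1135, 0.3219]), np.float64(10.5393)] z 0.0058
rack top 2752 [array([0.6292, 0.22  ]), array([0.2712, 0.1217]), np.float64(87.3357)] z 0.0495
rack scene 2044 [array([0.6214, 0.1957]), array([0.2217, 0.1226]), np.float64(87.7574)] z 0.04
plate top 270 [array([0.4348, 0.1701]), array([0.0337, 0.0468]), np.float64(11.2722)] z 0.0553
plate scene 142 [array([0.434 , 0.1681]), array([0.0384, 0.0486]), np.float64(12.7976)] z 0.0572
plate top 415 [array([0.4351, 0.1698]), array([0.0639, 0.0819]), np.float64(11.5972)] z 0.0135
plate scene 202 [array([0.4349, 0.1681])
[... 945 characters left out ...]
l [-0.421  0.008  0.907] min [0.56  0.124 0.104] max [0.615 0.186 0.135]
  rect in tilted [array([0.5803, 0.1547]), array([0.0581, 0.0617]), np.float64(74.6875)] h -0.1388 centre [0.5846 0.1547 0.1194]
block top 560 mean [0.5909 0.2699 0.1195] normal [-0.43   0.013  0.903] min [0.563 0.242 0.105] max [0.618 0.3   0.134]
  rect in tilted [array([0.5856, 0.2704]), array([0.0567, 0.0596]), np.float64(86.762)] h -0.1414 centre [0.5905 0.2704 0.1193]
block scene 176 mean [0.5945 0.2668 0.1217] normal [-0.412 -0.021  0.911] min [0.56  0.241 0.103] max [0.62  0.3   0.135]
  rect in tilted [array([0.585 , 0.2706]), array([0.0593, 0.0653]), np.float64(87.8905)] h -0.1406 centre [0.5896 0.2706 0.1198]
```

```bash
cat >> h.py <<'E'
def tool(yaw,tilt=0):
    "tool axes: y along world yaw+90 dir (closing), z down, tilted outward about closing axis by tilt deg"
    cy,sy=np.cos(np.radians(yaw)),np.sin(np.radians(yaw)); ct,st=np.cos(np.radians(tilt)),np.sin(np.radians(tilt))
    z=np.array([st*cy,st*sy,-ct]); y=np.array([-sy,cy,0]); x=np.cross(y,z)
    return np.c_[x,y,z]
def go(p,Rt):
    s=env.get_state(); R0=R.from_quat(s['orientation'],scalar_first=True).as_matrix(); p0=np.array(s['tcp_pos'])
    out=[]
    for k,Rx in enumerate((Rt,Rt@np.diag([-1,-1,1]))):
        rv=R.from_matrix(R0.T@Rx).as_rotvec(degrees=True); out.append(rv)
        print('  rot/60 opt%d'%k,(rv/60).round(4),'deg',np.linalg.norm(rv).round(2))
    t=R0.T@(np.asarray(p)-p0)/.12
    print('  travel/.12',t.round(4),'mm',np.linalg.norm(p-p0)*1000//1,'t',round(s['clock'],2),'tcp',p0.round(4),'j6',np.round(s['joint_pos'][5],2),'f',np.round(s['wrist_force'],1),'gap',round(s['finger_gap'],4),round(s['grip_force'],1))
E
python3 - <<'E'
from h import *
i=cv2.imread('pics/top0.png'); 
a=cv2.resize(i[205:260,150:205],(380,380),interpolation=cv2.INTER_CUBIC); b=cv2.resize(i[170:235,205:270],(380,380),interpolation=cv2.INTER_CUBIC)
cv2.imwrite('pics/crop1.png',np.hstack([a,b]))
s=env.get_state(); print(R.from_quat(s['orientation'],scalar_first=True).as_matrix().round(3))
a=np.array([-.422,.018,.906]); p=np.array([.5855,.1548,.1192])-.028*a
print(p); go(p+.1*a,tool(-2.4,25))
E
```

```text
[[-0.905  0.426  0.   ]
 [ 0.426  0.905  0.   ]
 [-0.     0.    -1.   ]]
[0.597316 0.154296 0.093832]
  rot/60 opt0 [-0.0828 -0.4111 -0.3739] deg 33.71
  rot/60 opt1 [-0.5685  0.1145  2.5644] deg 157.75
  travel/.12 [-3.6319 -1.6454  0.549 ] mm 482.0 t 1.3 tcp [0.2448 0.5203 0.2503] j6 1.43 f [ 0.1  0.  -0.3] gap 0.0853 0.0
```

View pics/crop1.png

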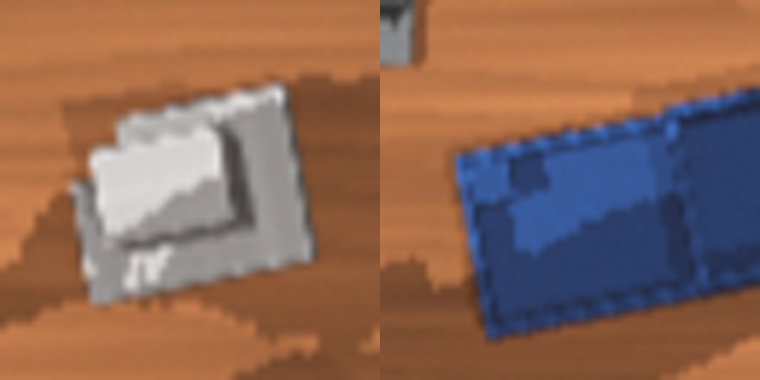

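The sharp upper-left notch in the plate (left crop, ~(100,150)) and the filled corner of the pocket (right crop, ~(490,180)) are both on the +x,+y side. So the plate is already oriented like the tote, with a yaw of about 11°, and no half turn is needed.

```bash
M="python3 -m pendant"
python3 -m pendant '[{"travel":[-1,-0.45,0],"rot":[0,0,0],"fingers":1},{"travel":[-1,-0.45,0],"rot":[0,0,0],"fingers":1},{"travel":[-1,-0.45,0],"rot":[0,0,0],"fingers":1}]' 70
python3 -m pendant '[{"travel":[-1,-0.45,0],"rot":[0,0,0],"fingers":1},{"travel":[-1,-0.45,0],"rot":[0,0,0],"fingers":1},{"travel":[-1,-0.45,0],"rot":[0,0,0],"fingers":1}]'
python3 -m pendant '[{"travel":[-1,-0.45,0],"rot":[0,0,0],"fingers":1},{"travel":[-1,-0.45,0],"rot":[0,0,0],"fingers":1},{"travel":[-1,-0.45,0],"rot":[0,0,0],"fingers":1}]'
python3 -m pendant '[{"travel":[-0.63,-0.3,0],"rot":[-0.083,-0.411,-0.374],"fingers":1},{"travel":[-0.63,-0.3,0],"rot":[-0.083,-0.411,-0.374],"fingers":1},{"travel":[-0.63,-0.3,0.2],"rot":[-0.083,-0.411,-0.374],"fingers":1},{"travel":[-0.63,-0.3,0.4],"rot":[-0.083,-0.411,-0.374],"fingers":1},{"travel":[-0.63,-0.3,0.549],"rot":[-0.083,-0.411,-0.374],"fingers":1},{"travel":[-0.63,-0.3,0.549],"rot":[-0.083,-0.411,-0.374],"fingers":1},{"travel":[-0.63,-0.3,0.549],"rot":[-0.083,-0.411,-0.374],"fingers":1}]'
python3 - <<'E'
from h import *
img,P=cloud('wrist'); cv2.imwrite('pics/w1.png',img)
a=np.array([-.422,.018,.906]); p=np.array([.5855,.1548,.1192])-.028*a
go(p,tool(-2.4,25))
# sleeve top ring in wrist view
nn=a; Q=P.reshape(-1,3); Q=Q[~np.isnan(Q[:,0])]; 
o=env.outline_of('wrist','sleeve')
if o:
    q=P[o[0]['mask']]; q=q[~np.isnan(q[:,0])]; h=q@nn; q=q[abs(h-np.percentile(h,95))<.005]
    e1=np.array([.906,-.038,.422]); e1/=np.linalg.norm(e1); e2=np.cross(nn,e1); e2/=np.linalg.norm(e2)
    r=hull_rect(np.c_[q@e1,q@e2]); c=r[0][0]*e1+r[0][1]*e2+np.median(q@nn)*nn
    m=q.mean(0); w=np.linalg.svd(q-m,full_matrices=False)[2][2]; print(o[0]['conf'],len(q),r,'centre',c.round(4),'normal',w.round(3))
E
```

```text
clock: 1.6
tcp_pos: [0.3316, 0.4185, 0.2503]
orientation: [0.0, 0.218, 0.976, -0.0]
wrist_force: [0.0, -0.3, 0.5]
finger_gap: 0.0854
grip_force: 0.0
clock: 1.9
tcp_pos: [0.4177, 0.3181, 0.2505]
orientation: [0.0, 0.219, 0.976, -0.0]
wrist_force: [0.8, -0.4, 1.2]
finger_gap: 0.0853
grip_force: 0.0
clock: 2.2
tcp_pos: [0.5035, 0.2179, 0.2504]
orientation: [0.001, 0.219, 0.976, 0.0]
wrist_force: [0.1, 1.3, 0.2]
finger_gap: 0.0854
grip_force: 0.0
clock: 2.9
tcp_pos: [0.5557, 0.1559, 0.1857]
orientation: [0.217, 0.021, 0.976, -0.004]
wrist_force: [1.0, 0.6, 0.9]
finger_gap: 0.0855
grip_force: 0.0
  rot/60 opt0 [ 0.0008  0.0033 -0.0005] deg 0.2
  rot/60 opt1 [ 5.1000e-03 -1.3000e-03  2.9995e+00] deg 179.97
  travel/.12 [ 0.0243 -0.0013  0.8449] mm 101.0 t 2.95 tcp [0.5568 0.1561 0.1868] j6 0.2 f [0.3 0.5 1.5] gap 0.0852 0.0
0.93 1781 ((0.5738741755485535, 0.18161581456661224), (0.05919260159134865, 0.05856824666261673), 29.176389694213867) centre [0.5848 0.1572 0.119 ] normal [ 0.418 -0.021 -0.908]
```

```bash
python3 -m pendant '[{"travel":[0.022,0.012,0.25],"rot":[0,0.003,0],"fingers":1},{"travel":[0.022,0.012,0.5],"rot":[0,0.003,0],"fingers":1},{"travel":[0.022,0.012,0.7],"rot":[0,0.003,0],"fingers":1},{"travel":[0.022,0.012,0.845],"rot":[0,0.003,0],"fingers":1},{"travel":[0.022,0.012,0.845],"rot":[0,0.003,0],"fingers":1},{"travel":[0.022,0.012,0.845],"rot":[0,0.003,0],"fingers":1}]'
python3 -m pendant '[{"travel":[0,0,0],"rot":[0,0,0],"fingers":0.2},{"travel":[0,0,0],"rot":[0,0,0],"fingers":-1},{"travel":[0,0,0],"rot":[0,0,0],"fingers":-1},{"travel":[0,0,0],"rot":[0,0,0],"fingers":-1},{"travel":[0,0,0],"rot":[0,0,0],"fingers":-1},{"travel":[0,0,0],"rot":[0,0,0],"fingers":-1},{"travel":[0,0,0],"rot":[0,0,0],"fingers":-1},{"travel":[0,0,0],"rot":[0,0,0],"fingers":-1}]' 70
python3 - <<'E'
from h import *
img,P=cloud('wrist'); cv2.imwrite('pics/w2.png',img)
a=np.array([-.422,.018,.906]); p=np.array([.5855,.1548,.1192])-.028*a
go(p,tool(-2.4,25))
E
```

```text
clock: 3.6
tcp_pos: [0.5965, 0.1557, 0.0925]
orientation: [0.215, 0.02, 0.976, -0.004]
wrist_force: [0.6, 0.5, 0.1]
finger_gap: 0.0855
grip_force: 0.0
clock: 4.4
tcp_pos: [0.5959, 0.1556, 0.0937]
orientation: [0.216, 0.02, 0.976, -0.004]
wrist_force: [-3.9, 0.0, 6.5]
finger_gap: 0.0593
grip_force: 73.7
  rot/60 opt0 [ 0.0005 -0.     -0.    ] deg 0.03
  rot/60 opt1 [-0.e+00 -8.e-04  3.e+00] deg 180.0
  travel/.12 [-0.0115 -0.0106  0.0042] mm 1.0 t 4.45 tcp [0.5959 0.1556 0.0937] j6 0.19 f [-3.8 -0.6  5.4] gap 0.0594 73.7
```

View pics/w2.png

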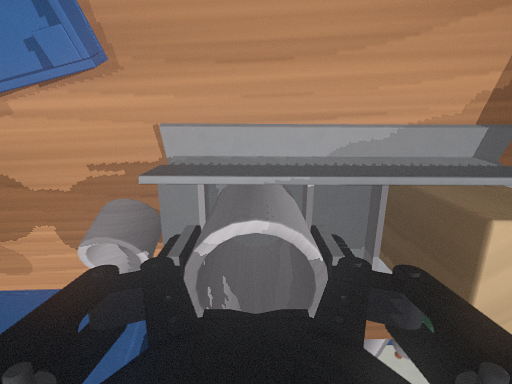

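The sleeve is between the pads (x≈195–325, y≈265), with the block on the right at about (460,220) and the tote at top left. Next I lift it along its axis.

```bash
python3 -m pendant '[{"travel":[0,0,-0.1],"rot":[0,0,0],"fingers":-1},{"travel":[0,0,-0.3],"rot":[0,0,0],"fingers":-1},{"travel":[0,0,-0.6],"rot":[0,0,0],"fingers":-1},{"travel":[0,0,-1],"rot":[0,0,0],"fingers":-1},{"travel":[0,0,-1],"rot":[0,0,0],"fingers":-1}]'
python3 - <<'E'
from h import *
go([.5346,-.1936,.2],tool(-79.4,0))
E
```

```text
clock: 4.95
tcp_pos: [0.5447, 0.1584, 0.2063]
orientation: [0.218, 0.02, 0.976, -0.003]
wrist_force: [1.4, 0.6, -6.0]
finger_gap: 0.0594
grip_force: 78.9
  rot/60 opt0 [0.2836 0.3527 1.2621] deg 80.45
  rot/60 opt1 [-0.3749  0.3014 -1.6848] deg 105.13
  travel/.12 [-0.0116 -2.934   0.0565] mm 352.0 t 4.95 tcp [0.5447 0.1584 0.2063] j6 0.21 f [ 1.4  0.6 -6. ] gap 0.0594 78.9
```

```bash
python3 -m pendant '[{"travel":[0,-0.2,0],"rot":[0.142,0.176,0.631],"fingers":-1},{"travel":[0,-0.4,0],"rot":[0.142,0.176,0.631],"fingers":-1},{"travel":[0,-0.6,0],"rot":[0.142,0.176,0.631],"fingers":-1},{"travel":[0,-0.8,0],"rot":[0.142,0.176,0.631],"fingers":-1},{"travel":[0,-1,0],"rot":[0.142,0.176,0.631],"fingers":-1},{"travel":[0,-1,0],"rot":[0.142,0.176,0.631],"fingers":-1}]'
python3 - <<'E'
from h import *
go([.5346,-.1936,.2],tool(-79.4,0))
E
```

```text
clock: 5.55
tcp_pos: [0.5394, 0.0352, 0.1988]
orientation: [0.112, 0.354, 0.929, -0.005]
wrist_force: [0.5, 0.3, -6.4]
finger_gap: 0.0592
grip_force: 78.8
  rot/60 opt0 [0.1319 0.1741 0.6259] deg 39.77
  rot/60 opt1 [-0.2242  0.1697 -2.3589] deg 142.53
  travel/.12 [-1.2229 -1.4555  0.1511] mm 228.0 t 5.55 tcp [0.5394 0.0352 0.1988] j6 0.68 f [ 0.5  0.3 -6.4] gap 0.0592 78.8
```

```bash
python3 -m pendant '[{"travel":[-0.2,-0.24,0.02],"rot":[0.132,0.174,0.626],"fingers":-1},{"travel":[-0.4,-0.48,0.05],"rot":[0.132,0.174,0.626],"fingers":-1},{"travel":[-0.6,-0.72,0.07],"rot":[0.132,0.174,0.626],"fingers":-1},{"travel":[-0.8,-0.96,0.1],"rot":[0.132,0.174,0.626],"fingers":-1},{"travel":[-0.8,-0.96,0.1],"rot":[0.132,0.174,0.626],"fingers":-1},{"travel":[-0.8,-0.96,0.1],"rot":[0.132,0.174,0.626],"fingers":-1},{"travel":[-0.8,-0.96,0.1],"rot":[0.132,0.174,0.626],"fingers":-1}]'
python3 - <<'E'
from h import *
go([.5346,-.1936,.2],tool(-79.4,0))
img,P=cloud('wrist'); cv2.imwrite('pics/w3.png',img)
img,P2=cloud('top')
np.save('w3P.npy',P)
for nm,PP in (('wrist',P),('top',P2)):
    o=env.outline_of(nm,'tote')
    if not o: print(nm,None); continue
    m=cv2.dilate(o[0]['mask'].astype(np.uint8),np.ones((5,5)))>0
    q=PP[m]; q=q[~np.isnan(q[:,0])]
    for lo,hi in ((.03,.04),(.013,.021)):
        z=q[(q[:,2]>lo)&(q[:,2]<hi)]
        if len(z)>5: print(nm,lo,len(z),hull_rect(z[:,:2]))
E
```

```text
clock: 6.25
tcp_pos: [0.5364, -0.1121, 0.1997]
orientation: [0.001, 0.636, 0.772, 0.001]
wrist_force: [-0.8, 0.8, -6.9]
finger_gap: 0.0592
grip_force: 78.8
  rot/60 opt0 [ 0.0023 -0.0005  0.0075] deg 0.47
  rot/60 opt1 [ 8.0000e-04  3.6000e-03 -2.9925e+00] deg 179.55
  travel/.12 [-0.6637 -0.1446 -0.0034] mm 81.0 t 6.25 tcp [ 0.5364 -0.1121  0.1997] j6 1.02 f [-0.8  0.8 -6.9] gap 0.0592 78.8
wrist 0.03 1500 ((0.5183444619178772, -0.10878173261880875), (0.0802287682890892, 0.1625216156244278), 10.552581787109375)
wrist 0.013 1753 ((0.5108533501625061, -0.06798210740089417), (0.07996978610754013, 0.25852957367897034), 10.692243576049805)
top 0.03 108 ((0.5367222428321838, -0.21157529950141907), (0.07931847870349884, 0.04182375222444534), 10.012385368347168)
top 0.013 45 ((0.5130648612976074, -0.0830761045217514), (0.07579171657562256, 0.295471727848053), 9.639222145080566)
```

View pics/w3.png

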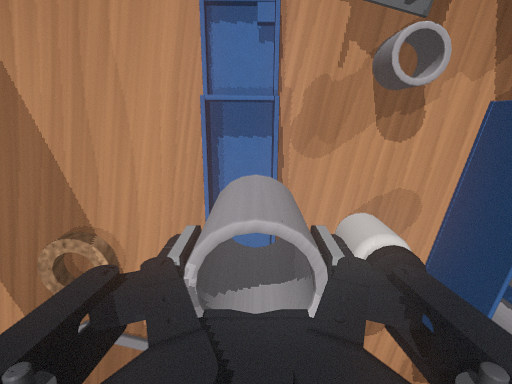

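The wrist view shows the tote's dividing wall at row ~97 and side walls at columns ~205 and 277. The sleeve hangs upright at (258,260), with the jar at (380,240) clear of it. Next I move to the slot and check the offset in hand.

```bash
python3 - <<'E'
from h import *
P=np.load('w3P.npy').reshape(-1,3); t=np.array([.5364,-.1121]); 
d=np.hypot(*(P[:,:2]-t).T)
q=P[(abs(P[:,2]-.226)<.006)&(d<.034)]; print(len(q),np.percentile(q[:,2],[5,50,95]),cv2.minEnclosingCircle(np.float32(q[:,:2])))
E
python3 -m pendant '[{"travel":[-0.3,-0.05,0],"rot":[0.002,0,0.0075],"fingers":-1},{"travel":[-0.5,-0.1,0],"rot":[0.002,0,0.0075],"fingers":-1},{"travel":[-0.665,-0.148,0.2],"rot":[0.002,0,0.0075],"fingers":-1},{"travel":[-0.665,-0.148,0.5],"rot":[0.002,0,0.0075],"fingers":-1},{"travel":[-0.665,-0.148,0.7],"rot":[0.002,0,0.0075],"fingers":-1},{"travel":[-0.665,-0.148,0.7],"rot":[0.002,0,0.0075],"fingers":-1}]'
python3 - <<'E'
from h import *
go([.5341,-.1939,.0625],tool(-79.4,0))
E
```

```text
4772 [0.22133591 0.2270192  0.22832859] ((0.534927487373352, -0.10484655946493149), 0.03288004547357559)
clock: 7.05
tcp_pos: [0.5319, -0.1924, 0.1131]
orientation: [-0.003, 0.639, 0.769, -0.0]
wrist_force: [-0.2, 0.2, -6.8]
finger_gap: 0.0594
grip_force: 78.7
  rot/60 opt0 [-0.0043 -0.0041 -0.0014] deg 0.37
  rot/60 opt1 [-0.0064  0.0067  2.9986] deg 179.92
  travel/.12 [-0.0178  0.0175  0.4219] mm 50.0 t 7.05 tcp [ 0.5319 -0.1924  0.1131] j6 0.9 f [-0.2  0.2 -6.8] gap 0.0594 78.7
```

Run:
```python
from h import *
from scipy.optimize import least_squares
s=env.get_state(); img,P=cloud('wrist'); o=env.outline_of('wrist','sleeve'); Rt=R.from_quat(s['orientation'],scalar_first=True).as_matrix()
L=(P-np.array(s['tcp_pos']))@Rt
q=L[o[0]['mask']]; q=q[~np.isnan(q[:,0])]
top=np.percentile(q[:,2],2); print('top z',top)
q=q[q[:,2]<top+.004]
r=np.hypot(q[:,0],q[:,1]); print(len(q),hull_rect(q[:,:2]), q[:,:2].min(0),q[:,:2].max(0))
# outer edge: contour of mask ring
ang=np.arctan2(q[:,1],q[:,0]); 
pts=[q[(abs(ang-a)<.05)][np.argmax(r[abs(ang-a)<.05])] for a in np.arange(-3.1,3.1,.1) if (abs(ang-a)<.05).any()]
pts=np.array(pts); f=least_squares(lambda c:np.hypot(pts[:,0]-c[0],pts[:,1]-c[1])-.03,[0,0],loss='soft_l1',f_scale=.001); print(len(pts),f.x,np.abs(f.fun).mean())
```

```text
top z -0.028537226657781377
3695 ((0.008298361673951149, -0.0004972107708454132), (0.05797809734940529, 0.04424867033958435), 89.4935531616211) [-0.01403673 -0.02945779] [0.03042536 0.02853047]
43 [-7.66101818e-05 -4.55869140e-04] 0.0010413408998974606
```

```bash
python3 -m pendant '[{"travel":[-0.018,0.02,0.1],"rot":[-0.004,-0.004,0],"fingers":-1},{"travel":[-0.018,0.02,0.2],"rot":[-0.004,-0.004,0],"fingers":-1},{"travel":[-0.018,0.02,0.3],"rot":[-0.004,-0.004,0],"fingers":-1},{"travel":[-0.018,0.02,0.36],"rot":[-0.004,-0.004,0],"fingers":-1},{"travel":[-0.018,0.02,0.39],"rot":[-0.004,-0.004,0],"fingers":-1},{"travel":[-0.018,0.02,0.4],"rot":[-0.004,-0.004,0],"fingers":-1},{"travel":[-0.018,0.02,0.4],"rot":[-0.004,-0.004,0],"fingers":-1}]'
python3 - <<'E'
from h import *
go([.5341,-.1939,.0625],tool(-79.4,0))
E
```

```text
clock: 7.85
tcp_pos: [0.5393, -0.1909, 0.078]
orientation: [0.005, 0.638, 0.77, 0.005]
wrist_force: [-14.2, 28.3, 54.3]
finger_gap: 0.0597
grip_force: 83.2
  rot/60 opt0 [0.0137 0.0002 0.0026] deg 0.83
  rot/60 opt1 [-4.0000e-04  2.1500e-02 -2.9973e+00] deg 179.84
  travel/.12 [-0.0167 -0.0495  0.1287] mm 16.0 t 7.85 tcp [ 0.5393 -0.1909  0.078 ] j6 0.9 f [-14.2  28.3  54.3] gap 0.0597 83.2
```

```bash
python3 -m pendant '[{"travel":[0,0,-0.15],"rot":[0,0,0],"fingers":-1},{"travel":[0,0,-0.4],"rot":[0,0,0],"fingers":-1},{"travel":[0,0,-0.7],"rot":[0,0,0],"fingers":-1},{"travel":[0,0,-0.7],"rot":[0,0,0],"fingers":-1},{"travel":[0,0,-0.7],"rot":[0,0,0],"fingers":-1}]'
python3 - <<'E'
from h import *
go([.5341,-.1939,.0625],tool(-79.4,0))
s=env.get_state(); img,P=cloud('wrist'); o=env.outline_of('wrist','sleeve'); Rt=R.from_quat(s['orientation'],scalar_first=True).as_matrix()
cv2.imwrite('pics/w4.png',img)
q=((P-np.array(s['tcp_pos']))@Rt)[o[0]['mask']]; q=q[~np.isnan(q[:,0])]; print(np.percentile(q[:,2],[1,2,5,50,90]))
img2,P2=cloud('scene'); np.save('s4P.npy',P2)
cv2.imwrite('pics/s4.png',np.hstack([cv2.resize(img2[130:290,160:360],(500,400)),cv2.resize(img[:,130:400],(281,400))]))
E
```

```text
clock: 8.35
tcp_pos: [0.538, -0.1961, 0.1538]
orientation: [0.005, 0.64, 0.769, 0.001]
wrist_force: [0.5, 0.6, -6.9]
finger_gap: 0.0596
grip_force: 78.4
  rot/60 opt0 [ 0.0077  0.0062 -0.0023] deg 0.61
  rot/60 opt1 [ 0.0097 -0.012   2.9976] deg 179.86
  travel/.12 [ 0.0286 -0.0344  0.7603] mm 91.0 t 8.35 tcp [ 0.538  -0.1961  0.1538] j6 0.9 f [ 0.5  0.6 -6.9] gap 0.0596 78.4
[-0.03583666 -0.03493622 -0.03333475 -0.01764966  0.02659632]
```

View pics/s4.png

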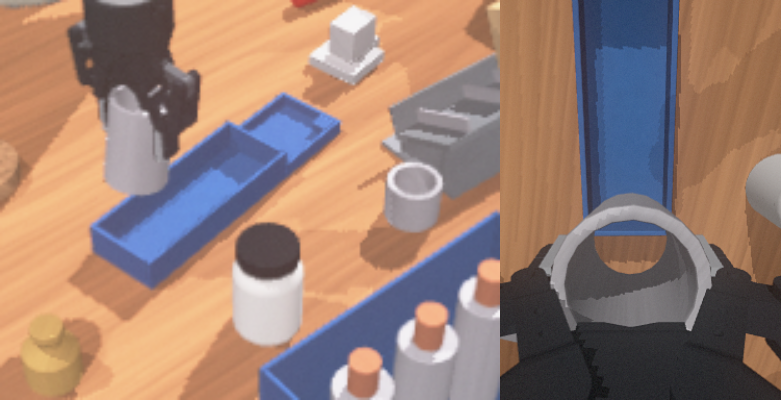

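Scene crop: the sleeve hangs tilted in the grip after touching the end wall. The wrist crop shows the end wall through the bore, at row ~233. I'll measure the tilt and set the sleeve down mid-bay, where there is room, then regrip it.

```bash
cat > tilt.py <<'E'
from h import *
from scipy.optimize import least_squares
s=env.get_state(); img,P=cloud('wrist'); o=env.outline_of('wrist','sleeve'); Rt=R.from_quat(s['orientation'],scalar_first=True).as_matrix()
p0=np.array(s['tcp_pos'])
m=cv2.erode(o[0]['mask'].astype(np.uint8),np.ones((3,3)))>0
q=((P-p0)@Rt)[m]; q=q[~np.isnan(q[:,0])]
# cylinder fit on outer+inner surfaces: params x,y at z=0, slopes a,b, top t
def res(v):
    c,a=v[:2],v[2:4]; ax=np.array([a[0],a[1],1.]);ax/=np.linalg.norm(ax)
    w=q-np.array([c[0],c[1],0]); h=w@ax; r=np.linalg.norm(w-np.outer(h,ax),axis=1)
    d=np.minimum(abs(r-.03),abs(r-.024)); d=np.minimum(d,abs(h-v[4])+np.maximum(0,r-.03)+np.maximum(0,.024-r)); return d
best=min((least_squares(res,[0,0,a,0,-.03],loss='soft_l1',f_scale=.001) for a in (-.3,-.15,0,.15,.3)),key=lambda f:f.cost)
v=best.x; print('offset mm',v[:2]*1000,'slope deg',np.degrees(np.arctan(v[2:4])),'top',v[4],'med res',np.median(best.fun))
ax=np.array([v[2],v[3],1.]);ax/=np.linalg.norm(ax); print('axis world',(Rt@ax).round(3),'bottom centre world',(p0+Rt@(np.array([v[0],v[1],0])+(v[4]+.085)*ax)).round(4))
go([.5222,-.13,.12],tool(-79.4,0))
E
python3 tilt.py
```

```text
offset mm [ 2.95850819 -0.56489009] slope deg [-11.11746941  -0.38195868] top -0.033348282985337575 med res 0.0002472782726600682
axis world [ 0.032 -0.193 -0.981] bottom centre world [ 0.5364 -0.2023  0.1001]
  rot/60 opt0 [ 0.0027  0.0022 -0.0027] deg 0.26
  rot/60 opt1 [ 0.0034 -0.0042  2.9973] deg 179.84
  travel/.12 [ 0.5565 -0.0154  0.2555] mm 73.0 t 8.6 tcp [ 0.536  -0.1953  0.1508] j6 0.9 f [-0.8 -0.  -6.1] gap 0.0593 78.4
```

Run:
```python
from h import *
go([.40,-.05,.15],tool(-79.4,-11.1))
```

```text
rot/60 opt0 [ 0.0029  0.1872 -0.0025] deg 11.23
  rot/60 opt1 [ 0.2933 -0.0046  2.9832] deg 179.85
  travel/.12 [ 1.396e+00 -8.955e-01  1.100e-03] mm 199.0 t 8.6 tcp [ 0.536  -0.1953  0.1508] j6 0.9 f [-0.8 -0.  -6.1] gap 0.0593 78.4
```

```bash
python3 -m pendant '[{"travel":[0.2,-0.13,0],"rot":[0.003,0.187,-0.002],"fingers":-1},{"travel":[0.5,-0.32,0],"rot":[0.003,0.187,-0.002],"fingers":-1},{"travel":[0.8,-0.51,0],"rot":[0.003,0.187,-0.002],"fingers":-1},{"travel":[1,-0.64,0],"rot":[0.003,0.187,-0.002],"fingers":-1},{"travel":[1,-0.895,0],"rot":[0.003,0.187,-0.002],"fingers":-1},{"travel":[1,-0.895,0],"rot":[0.003,0.187,-0.002],"fingers":-1}]'
python3 tilt.py
python3 - <<'E'
from h import *
s=env.get_state();p=s['tcp_pos'];go([p[0],p[1]+.02,.0555],tool(-79.4,-11.1))
E
```

```text
clock: 9.2
tcp_pos: [0.4055, -0.0959, 0.1505]
orientation: [-0.075, 0.636, 0.766, 0.061]
wrist_force: [-0.5, 0.3, -6.2]
finger_gap: 0.0593
grip_force: 78.4
offset mm [ 2.99325983 -0.5617282 ] slope deg [-11.07688153  -0.34346265] top -0.033158565687963076 med res 0.0002477745099139124
axis world [-0.008 -0.001 -1.   ] bottom centre world [ 0.404  -0.0931  0.0993]
  rot/60 opt0 [ 0.0026 -0.1824 -0.0009] deg 10.94
  rot/60 opt1 [-0.2859 -0.0041  2.9855] deg 179.95
  travel/.12 [-0.4808  0.8737  0.1749] mm 121.0 t 9.3 tcp [ 0.4094 -0.0974  0.1513] j6 0.85 f [ 1.4 -0.6 -6.3] gap 0.0591 78.5
  rot/60 opt0 [ 0.0027  0.0026 -0.0006] deg 0.23
  rot/60 opt1 [ 0.0042 -0.0042  2.9994] deg 179.96
  travel/.12 [0.0094 0.0284 0.8148] mm 97.0 t 9.3 tcp [ 0.4094 -0.0974  0.1513] j6 0.85 f [ 1.4 -0.6 -6.3] gap 0.0591 78.5
```

```bash
python3 -m pendant '[{"travel":[-0.04,0,0.2],"rot":[0.003,0,0],"fingers":-1},{"travel":[-0.08,0,0.4],"rot":[0.003,0,0],"fingers":-1},{"travel":[-0.12,0,0.6],"rot":[0.003,0,0],"fingers":-1},{"travel":[-0.14,0,0.7],"rot":[0.003,0,0],"fingers":-1},{"travel":[-0.148,0,0.752],"rot":[0.003,0,0],"fingers":-1},{"travel":[-0.148,0,0.752],"rot":[0.003,0,0],"fingers":-1},{"travel":[-0.148,0,0.752],"rot":[0.003,0,0],"fingers":-1},{"travel":[-0.148,0,0.752],"rot":[0.003,0,0],"fingers":-1}]'
python3 tilt.py
```

```text
clock: 10.1
tcp_pos: [0.4109, -0.098, 0.0603]
orientation: [-0.073, 0.636, 0.766, 0.061]
wrist_force: [0.4, -0.3, -6.7]
finger_gap: 0.0597
grip_force: 78.5
offset mm [ 3.00173213 -0.57736661] slope deg [-11.14900482  -0.33593938] top -0.033153736190363596 med res 0.00024902768450253687
axis world [-0.004 -0.005 -1.   ] bottom centre world [ 0.4096 -0.0954  0.0091]
  rot/60 opt0 [ 0.0008 -0.1817  0.0002] deg 10.9
  rot/60 opt1 [ 2.8500e-01  1.2000e-03 -2.9862e+00] deg 179.99
  travel/.12 [-0.3327  0.8647 -0.5699] mm 130.0 t 10.2 tcp [ 0.4107 -0.0978  0.0603] j6 0.85 f [-0.2  0.6 -6.6] gap 0.0595 78.5
```

```bash
python3 -m pendant '[{"travel":[-0.006,0,0.03],"rot":[0,0,0],"fingers":-1},{"travel":[-0.011,0,0.056],"rot":[0,0,0],"fingers":-1},{"travel":[-0.013,0,0.066],"rot":[0,0,0],"fingers":-1},{"travel":[-0.013,0,0.066],"rot":[0,0,0],"fingers":-1}]'
python3 -m pendant '[{"travel":[-0.002,0,0.012],"rot":[0,0,0],"fingers":-1},{"travel":[-0.002,0,0.012],"rot":[0,0,0],"fingers":-1}]'
```

```text
clock: 10.6
tcp_pos: [0.4098, -0.0975, 0.0516]
orientation: [-0.074, 0.636, 0.766, 0.061]
wrist_force: [-1.6, -0.4, -4.0]
finger_gap: 0.0596
grip_force: 78.6
clock: 10.8
tcp_pos: [0.4099, -0.0976, 0.0514]
orientation: [-0.074, 0.636, 0.766, 0.061]
wrist_force: [-6.2, 0.4, 11.3]
finger_gap: 0.0594
grip_force: 79.6
```

```bash
python3 -m pendant '[{"travel":[0,0,0],"rot":[0,0,0],"fingers":0.2},{"travel":[0,0,0],"rot":[0,0,0],"fingers":1},{"travel":[0,0,0],"rot":[0,0,0],"fingers":1},{"travel":[0,0,0],"rot":[0,0,0],"fingers":1},{"travel":[0,0,-0.05],"rot":[0,-0.1,0],"fingers":1},{"travel":[0.02,0,-0.05],"rot":[0,-0.185,0],"fingers":1},{"travel":[0.02,0,-0.05],"rot":[0,-0.185,0],"fingers":1},{"travel":[0.02,0,-0.05],"rot":[0,-0.185,0],"fingers":1}]'
python3 tilt.py
python3 - <<'E'
from h import *
go([.4088,-.0952,.0575],tool(-79.4,0))
E
```

```text
clock: 11.6
tcp_pos: [0.4099, -0.0958, 0.0566]
orientation: [0.0, 0.638, 0.77, -0.0]
wrist_force: [-0.3, -0.1, -0.4]
finger_gap: 0.0858
grip_force: 0.0
offset mm [ 0.60370999 -1.11036875] slope deg [ 0.16724811 -0.00704231] top -0.02856197565037115 med res 0.0002878924614214719
axis world [-0.001  0.002 -1.   ] bottom centre world [ 4.086e-01 -9.530e-02  2.000e-04]
  rot/60 opt0 [-0.0003  0.0013 -0.0001] deg 0.08
  rot/60 opt1 [2.0000e-03 4.0000e-04 2.9999e+00] deg 179.99
  travel/.12 [-0.4454  0.8662 -0.5291] mm 133.0 t 11.7 tcp [ 0.4102 -0.0967  0.0565] j6 0.96 f [-1.   0.2 -0.1] gap 0.0853 0.0
  rot/60 opt0 [-0.0003  0.0013 -0.0001] deg 0.08
  rot/60 opt1 [2.0000e-03 4.0000e-04 2.9999e+00] deg 179.99
  travel/.12 [ 0.014  -0.0092 -0.0087] mm 2.0 t 11.7 tcp [ 0.4102 -0.0967  0.0565] j6 0.96 f [-1.   0.2 -0.1] gap 0.0853 0.0
```

```bash
python3 -m pendant '[{"travel":[0.008,-0.009,-0.018],"rot":[0,0,0],"fingers":1},{"travel":[0.008,-0.009,-0.018],"rot":[0,0,0],"fingers":0},{"travel":[0.008,-0.009,-0.018],"rot":[0,0,0],"fingers":-1},{"travel":[0.008,-0.009,-0.018],"rot":[0,0,0],"fingers":-1},{"travel":[0.008,-0.009,-0.018],"rot":[0,0,0],"fingers":-1},{"travel":[0.008,-0.009,-0.018],"rot":[0,0,0],"fingers":-1},{"travel":[0.008,-0.009,-0.018],"rot":[0,0,0],"fingers":-1},{"travel":[0.008,-0.009,-0.018],"rot":[0,0,0],"fingers":-1}]' 80
python3 -m pendant '[{"travel":[0,0,-0.1],"rot":[0,0,0],"fingers":-1},{"travel":[0,0,-0.4],"rot":[0,0,0],"fingers":-1},{"travel":[0,0,-0.7],"rot":[0,0,0],"fingers":-1},{"travel":[-0.2,0.18,-0.7],"rot":[0,0,0],"fingers":-1},{"travel":[-0.5,0.46,-0.7],"rot":[0,0,0],"fingers":-1},{"travel":[-0.8,0.73,-0.7],"rot":[0,0,0],"fingers":-1},{"travel":[-0.952,0.873,-0.7],"rot":[0,0,0],"fingers":-1},{"travel":[-0.952,0.873,-0.7],"rot":[0,0,0],"fingers":-1},{"travel":[-0.952,0.873,-0.7],"rot":[0,0,0],"fingers":-1},{"travel":[-0.952,0.873,-0.7],"rot":[0,0,0],"fingers":-1}]'
python3 tilt.py
python3 - <<'E'
from h import *
img,P=cloud('wrist')
# tote side walls near
q=P.reshape(-1,3); q=q[(abs(q[:,2]-.035)<.004)&(q[:,1]>-.2)&(q[:,1]<-.03)&(abs(q[:,0]-.515)<.07)]
print(len(q),hull_rect(q[:,:2]))
go([.5332,-.189,.0635],tool(-79.4,0))
E
```

```text
clock: 12.5
tcp_pos: [0.4089, -0.096, 0.0592]
orientation: [0.001, 0.639, 0.769, -0.001]
wrist_force: [0.3, -0.8, 6.3]
finger_gap: 0.0594
grip_force: 84.6
clock: 13.5
tcp_pos: [0.5307, -0.1874, 0.1414]
orientation: [-0.001, 0.639, 0.769, -0.001]
wrist_force: [-0.3, 0.2, -6.5]
finger_gap: 0.0592
grip_force: 89.5
offset mm [ 0.60289339 -0.47926241] slope deg [0.16802917 0.06974495] top -0.02589445512400525 med res 0.00029107032607007463
axis world [-0.003  0.003 -1.   ] bottom centre world [ 0.53   -0.1867  0.0823]
  rot/60 opt0 [-0.002   0.001   0.0005] deg 0.14
  rot/60 opt1 [-1.6000e-03 -3.1000e-03 -2.9995e+00] deg 179.97
  travel/.12 [0.4845 0.0144 0.1852] mm 62.0 t 13.6 tcp [ 0.5313 -0.1874  0.1423] j6 0.9 f [ 0.1  0.2 -6.1] gap 0.0591 89.5
2739 ((0.5208397507667542, -0.12141835689544678), (0.08024003356695175, 0.16712254285812378), 10.702693939208984)
  rot/60 opt0 [-0.0013  0.0015  0.0004] deg 0.12
  rot/60 opt1 [-2.4000e-03 -2.1000e-03 -2.9996e+00] deg 179.97
  travel/.12 [-0.0131  0.0122  0.6594] mm 79.0 t 13.65 tcp [ 0.5316 -0.1876  0.1426] j6 0.9 f [-0.8  0.3 -6.7] gap 0.0594 89.5
```

```bash
python3 -m pendant '[{"travel":[-0.01,0.016,0.1],"rot":[-0.001,0.001,0],"fingers":-1},{"travel":[-0.01,0.016,0.25],"rot":[-0.001,0.001,0],"fingers":-1},{"travel":[-0.01,0.016,0.35],"rot":[-0.001,0.001,0],"fingers":-1},{"travel":[-0.01,0.016,0.42],"rot":[-0.001,0.001,0],"fingers":-1},{"travel":[-0.01,0.016,0.47],"rot":[-0.001,0.001,0],"fingers":-1}]'
python3 -m pendant '[{"travel":[0,0,0.05],"rot":[0,0,0],"fingers":-1},{"travel":[0,0,0.1],"rot":[0,0,0],"fingers":-1},{"travel":[0,0,0.14],"rot":[0,0,0],"fingers":-1},{"travel":[0,0,0.165],"rot":[0,0,0],"fingers":-1},{"travel":[0,0,0.165],"rot":[0,0,0],"fingers":-1}]'
python3 tilt.py
```

```text
clock: 14.15
tcp_pos: [0.5342, -0.189, 0.0854]
orientation: [0.0, 0.639, 0.769, -0.0]
wrist_force: [-0.4, -0.4, -5.4]
finger_gap: 0.0592
grip_force: 89.5
clock: 14.65
tcp_pos: [0.5345, -0.1892, 0.0663]
orientation: [0.0, 0.639, 0.769, -0.0]
wrist_force: [-0.3, 0.9, -6.7]
finger_gap: 0.0588
grip_force: 89.5
offset mm [ 0.60670202 -0.49959018] slope deg [0.16970804 0.07752009] top -0.025893892418780505 med res 0.0002895953392079327
axis world [ 0.001  0.002 -1.   ] bottom centre world [ 0.5339 -0.1886  0.0071]
  rot/60 opt0 [0.0008 0.0015 0.0001] deg 0.1
  rot/60 opt1 [-2.3000e-03  1.2000e-03 -2.9999e+00] deg 180.0
  travel/.12 [ 0.5053 -0.0117 -0.444 ] mm 80.0 t 14.75 tcp [ 0.5348 -0.1894  0.0668] j6 0.9 f [ 0.2 -0.2 -4.9] gap 0.0592 89.5
```

```bash
for i in 1 2; do :; done
python3 -m pendant '[{"travel":[-0.02,0,0],"rot":[0,0,0],"fingers":-1},{"travel":[-0.025,0,0],"rot":[0,0,0],"fingers":-1},{"travel":[-0.025,0,0],"rot":[0,0,0],"fingers":-1}]' | sed -n 2,4p
python3 -m pendant '[{"travel":[-0.015,0,0],"rot":[0,0,0],"fingers":-1},{"travel":[-0.015,0,0],"rot":[0,0,0],"fingers":-1}]' | sed -n 2,4p
```

```text
tcp_pos: [0.5355, -0.1926, 0.0669]
orientation: [0.001, 0.639, 0.769, -0.0]
wrist_force: [0.1, 0.6, -5.8]
tcp_pos: [0.5357, -0.1943, 0.0667]
orientation: [0.001, 0.639, 0.769, -0.0]
wrist_force: [0.4, 0.0, -7.2]
```

```bash
python3 -m pendant '[{"travel":[-0.01,0,0.008],"rot":[0,0,0],"fingers":-1},{"travel":[-0.01,0,0.016],"rot":[0,0,0],"fingers":-1},{"travel":[-0.01,0,0.018],"rot":[0,0,0],"fingers":-1}]' | sed -n 2,4p
python3 -m pendant '[{"travel":[0,0,0.008],"rot":[0,0,0],"fingers":-1},{"travel":[0,0,0.008],"rot":[0,0,0],"fingers":-1}]' | sed -n 2,4p
```

```text
tcp_pos: [0.5357, -0.1952, 0.0644]
orientation: [0.001, 0.639, 0.769, -0.0]
wrist_force: [-0.1, -0.1, -4.5]
tcp_pos: [0.5357, -0.1952, 0.0643]
orientation: [0.001, 0.639, 0.769, -0.0]
wrist_force: [-3.2, 1.6, 2.5]
```

Floor contact with no wall contact. I release, go up, and compute the block approach.

```bash
python3 -m pendant '[{"travel":[0,0,0],"rot":[0,0,0],"fingers":0.2},{"travel":[0,0,0],"rot":[0,0,0],"fingers":1},{"travel":[0,0,0],"rot":[0,0,0],"fingers":1},{"travel":[0,0,0],"rot":[0,0,0],"fingers":1},{"travel":[0,0,-0.2],"rot":[0,0,0],"fingers":1},{"travel":[0,0,-0.6],"rot":[0,0,0],"fingers":1},{"travel":[0,0,-1],"rot":[0,0,0],"fingers":1},{"travel":[0,0,-1],"rot":[0,0,0],"fingers":1}]'
python3 tilt.py | head -2
python3 - <<'E'
from h import *
a=np.array([-.422,.018,.906]); p=np.array([.590,.2705,.1195])-.027*a
go(p+.1*a,tool(-2.4,25)); print((p+.1*a).round(4))
E
```

```text
clock: 16.55
tcp_pos: [0.5396, -0.1971, 0.191]
orientation: [0.007, 0.639, 0.769, 0.001]
wrist_force: [0.3, 0.2, -0.9]
finger_gap: 0.0859
grip_force: 0.0
offset mm [ 1.62107361 -4.0783775 ] slope deg [ 1.06361157 -0.50841666] top -0.03 med res 0.0003697572666518968
axis world [ 0.     0.009 -1.   ] bottom centre world [ 0.5353 -0.1958  0.1359]
  rot/60 opt0 [-0.2789 -0.3458 -1.2614] deg 80.24
  rot/60 opt1 [-0.3676  0.2966  1.6874] deg 105.14
  travel/.12 [ 3.7957  0.8994 -0.0148] mm 468.0 t 16.65 tcp [ 0.5369 -0.1958  0.1853] j6 0.9 f [ 0.  -0.3 -0.6] gap 0.0852 0.0
[0.5592 0.2718 0.1856]
```

```bash
python3 -m pendant '[{"travel":[0.4,0.1,-0.1],"rot":[-0.139,-0.173,-0.63],"fingers":1},{"travel":[0.8,0.2,-0.2],"rot":[-0.139,-0.173,-0.63],"fingers":1},{"travel":[1,0.237,-0.2],"rot":[-0.139,-0.173,-0.63],"fingers":1},{"travel":[1,0.237,-0.2],"rot":[-0.139,-0.173,-0.63],"fingers":1},{"travel":[1,0.237,-0.2],"rot":[-0.139,-0.173,-0.63],"fingers":1}]' | sed -n 1,3p
python3 -m pendant '[{"travel":[0,0,0],"rot":[-0.139,-0.173,-0.63],"fingers":1},{"travel":[0,0,0],"rot":[-0.139,-0.173,-0.63],"fingers":1},{"travel":[0,0,0],"rot":[-0.139,-0.173,-0.63],"fingers":1},{"travel":[0,0,0],"rot":[-0.139,-0.173,-0.63],"fingers":1},{"travel":[0,0,0],"rot":[-0.139,-0.173,-0.63],"fingers":1}]' | sed -n 1,3p
python3 -m pendant '[{"travel":[0.02,0.4,0],"rot":[0,0,0],"fingers":1},{"travel":[0.04,0.8,0],"rot":[0,0,0],"fingers":1},{"travel":[0.04,1,0],"rot":[0,0,0],"fingers":1},{"travel":[0.04,1,0],"rot":[0,0,0],"fingers":1}]' | sed -n 1,3p
python3 - <<'E'
from h import *
go([.5592,.2718,.1856],tool(-2.4,25))
E
```

```text
clock: 17.15
tcp_pos: [0.5402, -0.07, 0.2055]
orientation: [0.114, 0.348, 0.931, -0.002]
clock: 17.65
tcp_pos: [0.5399, -0.0713, 0.205]
orientation: [0.213, 0.019, 0.977, -0.004]
clock: 18.05
tcp_pos: [0.5409, 0.051, 0.2034]
orientation: [0.213, 0.019, 0.977, -0.003]
  rot/60 opt0 [ 0.0027 -0.0072  0.0014] deg 0.47
  rot/60 opt1 [ 0.0113  0.0043 -2.9985] deg 179.91
  travel/.12 [-0.0096  1.8446  0.1713] mm 222.0 t 18.05 tcp [0.5409 0.051  0.2034] j6 -0.02 f [ 0.   0.1 -0.3] gap 0.0856 0.0
```

```bash
python3 -m pendant '[{"travel":[0,0.4,0],"rot":[0,0,0],"fingers":1},{"travel":[0,0.8,0],"rot":[0,0,0],"fingers":1},{"travel":[0,1,0],"rot":[0,0,0],"fingers":1}]' | sed -n 1,3p
python3 -m pendant '[{"travel":[0,0.4,0.1],"rot":[0.003,-0.007,0],"fingers":1},{"travel":[0,0.8,0.17],"rot":[0.003,-0.007,0],"fingers":1},{"travel":[0,0.84,0.17],"rot":[0.003,-0.007,0],"fingers":1},{"travel":[0,0.84,0.17],"rot":[0.003,-0.007,0],"fingers":1},{"travel":[0,0.84,0.17],"rot":[0.003,-0.007,0],"fingers":1}]' | sed -n 1,3p
python3 - <<'E'
from h import *
s=env.get_state(); img,P=cloud('wrist'); o=env.outline_of('wrist','block')
Rt=R.from_quat(s['orientation'],scalar_first=True).as_matrix(); q=((P-np.array(s['tcp_pos']))@Rt)[o[0]['mask']]; q=q[~np.isnan(q[:,0])]
t=np.percentile(q[:,2],5); q=q[abs(q[:,2]-t)<.004]
print('top in tool z',np.median(q[:,2]),hull_rect(q[:,:2]))
A=np.c_[q[:,:2],np.ones(len(q))]; print('plane slopes deg',np.degrees(np.linalg.lstsq(A,q[:,2],rcond=None)[0][:2]))
a=np.array([-.422,.018,.906]); p=np.array([.590,.2705,.1195])-.027*a
go(p,tool(-2.4,25))
E
```

```text
clock: 18.35
tcp_pos: [0.5471, 0.1698, 0.2042]
orientation: [0.213, 0.021, 0.977, -0.004]
clock: 18.85
tcp_pos: [0.56, 0.2672, 0.1861]
orientation: [0.217, 0.022, 0.976, -0.006]
top in tool z 0.07287062589350099 ((0.0010332968086004257, 0.007288485765457153), (0.06058350205421448, 0.056056756526231766), 0.026554130017757416)
plane slopes deg [-0.04283606 -0.02373367]
  rot/60 opt0 [-0.0037  0.0024 -0.0034] deg 0.34
  rot/60 opt1 [0.0038 0.0059 2.9966] deg 179.79
  travel/.12 [0.0185 0.0445 0.8383] mm 100.0 t 18.95 tcp [0.5605 0.2668 0.1871] j6 0.41 f [-0.5 -0.  -0.2] gap 0.0854 0.0
```

```bash
python3 -m pendant '[{"travel":[0.009,0.059,0.2],"rot":[0,0,0],"fingers":1},{"travel":[0.009,0.059,0.4],"rot":[0,0,0],"fingers":1},{"travel":[0.009,0.059,0.6],"rot":[0,0,0],"fingers":1},{"travel":[0.009,0.059,0.75],"rot":[0,0,0],"fingers":1},{"travel":[0.009,0.059,0.825],"rot":[0,0,0],"fingers":1},{"travel":[0.009,0.059,0.825],"rot":[0,0,0],"fingers":1},{"travel":[0.009,0.059,0.825],"rot":[0,0,0],"fingers":1}]'
python3 -m pendant '[{"travel":[0,0,0],"rot":[0,0,0],"fingers":0.2},{"travel":[0,0,0],"rot":[0,0,0],"fingers":-1},{"travel":[0,0,0],"rot":[0,0,0],"fingers":-1},{"travel":[0,0,0],"rot":[0,0,0],"fingers":-1},{"travel":[0,0,0],"rot":[0,0,0],"fingers":-1},{"travel":[0,0,0],"rot":[0,0,0],"fingers":-1},{"travel":[0,0,0],"rot":[0,0,0],"fingers":-1}]' 70
python3 -m pendant '[{"travel":[0,0,-0.1],"rot":[0,0,0],"fingers":-1},{"travel":[0,0,-0.3],"rot":[0,0,0],"fingers":-1},{"travel":[0,0,-0.6],"rot":[0,0,0],"fingers":-1},{"travel":[0,0,-1],"rot":[0,0,0],"fingers":-1},{"travel":[0,0,-1],"rot":[0,0,0],"fingers":-1}]'
python3 - <<'E'
from h import *
go([.5226,-.132,.2],tool(-79.4,0))
E
```

```text
clock: 19.65
tcp_pos: [0.6022, 0.273, 0.098]
orientation: [0.218, 0.022, 0.976, -0.006]
wrist_force: [-0.8, 0.3, -0.2]
finger_gap: 0.0854
grip_force: 0.0
clock: 20.35
tcp_pos: [0.6023, 0.2737, 0.0988]
orientation: [0.219, 0.022, 0.976, -0.006]
wrist_force: [-3.3, -0.7, 6.1]
finger_gap: 0.0556
grip_force: 74.7
clock: 20.85
tcp_pos: [0.5514, 0.2777, 0.2128]
orientation: [0.222, 0.021, 0.975, -0.003]
wrist_force: [2.0, 0.7, -2.2]
finger_gap: 0.0553
grip_force: 76.5
  rot/60 opt0 [0.2884 0.3584 1.2589] deg 80.42
  rot/60 opt1 [-0.3811  0.3067 -1.6862] deg 105.34
  travel/.12 [ 0.1261 -3.4217  0.0474] mm 410.0 t 20.85 tcp [0.5514 0.2777 0.2128] j6 0.43 f [ 2.   0.7 -2.2] gap 0.0553 76.5
```

```bash
python3 -m pendant '[{"travel":[0,-0.2,0],"rot":[0,0,0],"fingers":-1},{"travel":[0,-0.6,0],"rot":[0,0,0],"fingers":-1},{"travel":[0.03,-1,0],"rot":[0,0,0],"fingers":-1}]' | sed -n 1,4p
python3 -m pendant '[{"travel":[0,-0.4,0],"rot":[0,0,0],"fingers":-1},{"travel":[0.03,-0.8,0],"rot":[0,0,0],"fingers":-1},{"travel":[0.03,-1,0],"rot":[0,0,0],"fingers":-1}]' | sed -n 1,4p
python3 -m pendant '[{"travel":[0,-0.3,0],"rot":[0.144,0.179,0.63],"fingers":-1},{"travel":[0.03,-0.6,0],"rot":[0.144,0.179,0.63],"fingers":-1},{"travel":[0.05,-0.9,0],"rot":[0.144,0.179,0.63],"fingers":-1},{"travel":[0.05,-1,0],"rot":[0.144,0.179,0.63],"fingers":-1},{"travel":[0.05,-1,0],"rot":[0.144,0.179,0.63],"fingers":-1}]' | sed -n 1,4p
python3 -m pendant '[{"travel":[0,0,0],"rot":[0.144,0.179,0.63],"fingers":-1},{"travel":[0,0,0],"rot":[0.144,0.179,0.63],"fingers":-1},{"travel":[0,0,0],"rot":[0.144,0.179,0.63],"fingers":-1},{"travel":[0,0,0],"rot":[0.144,0.179,0.63],"fingers":-1},{"travel":[0,0,0],"rot":[0.144,0.179,0.63],"fingers":-1}]' | sed -n 1,4p
python3 - <<'E'
from h import *
go([.5226,-.132,.13],tool(-79.4,0))
E
```

```text
clock: 21.15
tcp_pos: [0.5414, 0.1559, 0.2039]
orientation: [0.217, 0.02, 0.976, -0.005]
wrist_force: [1.9, -1.5, -3.5]
clock: 21.45
tcp_pos: [0.5314, 0.0339, 0.2017]
orientation: [0.216, 0.023, 0.976, -0.006]
wrist_force: [0.2, -0.1, -3.3]
clock: 21.95
tcp_pos: [0.5223, -0.0849, 0.2001]
orientation: [0.114, 0.356, 0.928, -0.005]
wrist_force: [-0.4, -0.3, -2.8]
clock: 22.45
tcp_pos: [0.5227, -0.0828, 0.2]
orientation: [-0.003, 0.642, 0.767, -0.004]
wrist_force: [0.0, -0.2, -3.3]
  rot/60 opt0 [-0.0097  0.0002 -0.0071] deg 0.72
  rot/60 opt1 [3.0000e-04 1.5200e-02 2.9929e+00] deg 179.57
  travel/.12 [-0.4033 -0.0671  0.5843] mm 85.0 t 22.45 tcp [ 0.5227 -0.0828  0.2   ] j6 1.09 f [ 0.  -0.2 -3.3] gap 0.0549 76.2
```

```bash
python3 -m pendant '[{"travel":[-0.2,-0.03,0.1],"rot":[-0.0097,0,-0.007],"fingers":-1},{"travel":[-0.405,-0.066,0.3],"rot":[-0.0097,0,-0.007],"fingers":-1},{"travel":[-0.405,-0.066,0.5],"rot":[-0.0097,0,-0.007],"fingers":-1},{"travel":[-0.405,-0.066,0.5],"rot":[-0.0097,0,-0.007],"fingers":-1},{"travel":[-0.405,-0.066,0.5],"rot":[-0.0097,0,-0.007],"fingers":-1}]' | sed -n 1,4p
cat > blk.py <<'E'
from h import *
s=env.get_state(); img,P=cloud('wrist'); o=env.outline_of('wrist','block'); cv2.imwrite('pics/w5.png',img)
p0=np.array(s['tcp_pos']); Rt=R.from_quat(s['orientation'],scalar_first=True).as_matrix(); L=(P-p0)@Rt; q=L[o[0]['mask']]; q=q[~np.isnan(q[:,0])]
t=np.percentile(q[:,2],3); tp=q[abs(q[:,2]-t)<.003]; A=np.c_[tp[:,:2],np.ones(len(tp))]
print('conf',o[0]['conf'],'top z',t,'rect',hull_rect(tp[:,:2]),'slopes deg',np.degrees(np.linalg.lstsq(A,tp[:,2],rcond=None)[0][:2]))
f=q[q[:,2]>t+.01]; print('face x at z',np.polyfit(f[:,2],f[:,0],1) if len(f)>50 else None,len(f))
W=P.reshape(-1,3); W=W[~np.isnan(W[:,0])]; b=np.array([.5222,-.13]); c,sn=np.cos(np.radians(10.6)),np.sin(np.radians(10.6))
bx=(W[:,:2]-b)@[c,sn]; by=(W[:,:2]-b)@[-sn,c]
k=(abs(W[:,2]-.035)<.004)&(abs(bx)<.06)&(by<.115)&(by>.02); print('walls bx',np.percentile(bx[k],[1,99]),'div by',np.percentile(by[k],[99]))
go([.5228,-.1330,.064],tool(-79.4,0))
E
python3 blk.py
```

```text
clock: 22.95
tcp_pos: [0.5227, -0.132, 0.1405]
orientation: [0.001, 0.637, 0.771, -0.0]
wrist_force: [1.1, 0.1, -3.0]
conf 0.97 top z -0.02485088303065015 rect ((0.008441902697086334, -0.0003902409225702286), (0.055852342396974564, 0.04842082038521767), 89.36845397949219) slopes deg [-0.01286119  0.05042206]
face x at z [-0.05584899  0.03274318] 3363
walls bx [-0.0394173   0.04000289] div by [0.10274803]
  rot/60 opt0 [0.0036 0.0029 0.005 ] deg 0.41
  rot/60 opt1 [-0.0045  0.0057 -2.995 ] deg 179.7
  travel/.12 [-0.0017 -0.014   0.6509] mm 78.0 t 23.05 tcp [ 0.5241 -0.1323  0.1421] j6 0.98 f [-0.  -0.5 -3.7] gap 0.0555 76.1
```

```bash
python3 -m pendant '[{"travel":[-0.02,-0.012,0.1],"rot":[0.003,0.003,0.005],"fingers":-1},{"travel":[-0.02,-0.012,0.22],"rot":[0.003,0.003,0.005],"fingers":-1},{"travel":[-0.02,-0.012,0.3],"rot":[0.003,0.003,0.005],"fingers":-1},{"travel":[-0.02,-0.012,0.34],"rot":[0.003,0.003,0.005],"fingers":-1},{"travel":[-0.02,-0.012,0.34],"rot":[0.003,0.003,0.005],"fingers":-1},{"travel":[-0.02,-0.012,0.34],"rot":[0.003,0.003,0.005],"fingers":-1}]' | sed -n 1,4p
python3 blk.py
```

```text
clock: 23.65
tcp_pos: [0.5229, -0.1353, 0.1004]
orientation: [-0.0, 0.639, 0.769, 0.0]
wrist_force: [0.2, 0.1, -2.8]
conf 0.73 top z -0.02483059685111153 rect ((0.008020950481295586, -0.0004540160298347473), (0.04915647208690643, 0.05582675710320473), 0.1555720716714859) slopes deg [0.00356698 0.06320406]
face x at z [-0.02128155  0.03228583] 3437
walls bx [-0.03934242  0.04002258] div by [0.10286013]
  rot/60 opt0 [ 0.0004 -0.0001 -0.0007] deg 0.05
  rot/60 opt1 [-2.0000e-04 -6.0000e-04  2.9993e+00] deg 179.96
  travel/.12 [0.0207 0.001  0.3064] mm 36.0 t 23.75 tcp [ 0.5231 -0.1355  0.1008] j6 0.98 f [-0.5  0.6 -2.7] gap 0.0553 76.1
```

View pics/w5.png

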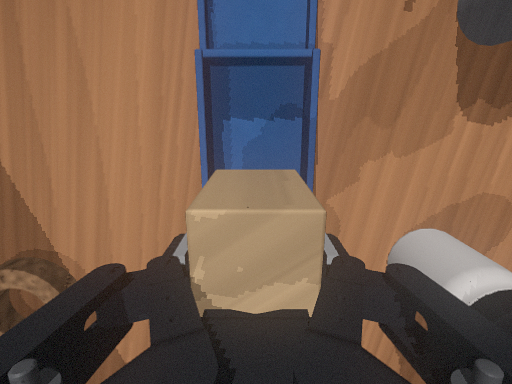

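The block (190–325, 170–310) hangs upright and aligned with the bay; the walls are at columns 205 and 313. I lower it.

```bash
python3 -m pendant '[{"travel":[0,0,0.08],"rot":[0,0,0],"fingers":-1},{"travel":[0,0,0.15],"rot":[0,0,0],"fingers":-1},{"travel":[0,0,0.21],"rot":[0,0,0],"fingers":-1},{"travel":[0,0,0.25],"rot":[0,0,0],"fingers":-1},{"travel":[0,0,0.275],"rot":[0,0,0],"fingers":-1},{"travel":[0,0,0.285],"rot":[0,0,0],"fingers":-1},{"travel":[0,0,0.285],"rot":[0,0,0],"fingers":-1}]' | sed -n 1,4p
python3 -m pendant '[{"travel":[0,0,0.008],"rot":[0,0,0],"fingers":-1},{"travel":[0,0,0.014],"rot":[0,0,0],"fingers":-1},{"travel":[0,0,0.014],"rot":[0,0,0],"fingers":-1}]' | sed -n 1,4p
```

```text
clock: 24.45
tcp_pos: [0.5222, -0.1351, 0.0666]
orientation: [-0.001, 0.639, 0.769, -0.0]
wrist_force: [-3.5, 1.3, 4.9]
clock: 24.75
tcp_pos: [0.5222, -0.135, 0.0665]
orientation: [-0.0, 0.639, 0.769, -0.0]
wrist_force: [-7.8, 3.6, 17.2]
```

```bash
python3 -m pendant '[{"travel":[0,0,-0.012],"rot":[0,0,0],"fingers":-1},{"travel":[0,0,-0.012],"rot":[0,0,0],"fingers":0.2},{"travel":[0,0,-0.012],"rot":[0,0,0],"fingers":1},{"travel":[0,0,-0.012],"rot":[0,0,0],"fingers":1},{"travel":[0,0,-0.012],"rot":[0,0,0],"fingers":1},{"travel":[0,0,-0.2],"rot":[0,0,0],"fingers":1},{"travel":[0,0,-0.6],"rot":[0,0,0],"fingers":1},{"travel":[0,0,-1],"rot":[0,0,0],"fingers":1},{"travel":[0,0,-1],"rot":[0,0,0],"fingers":1},{"travel":[0,0,-1],"rot":[0,0,0],"fingers":1}]' | sed -n 1,4p
cat > chk.py <<'E'
from h import *
b=np.array([.5222,-.13]); c,sn=np.cos(np.radians(10.6)),np.sin(np.radians(10.6))
for cam in ('wrist','top'):
    img,P=cloud(cam); cv2.imwrite('pics/chk_%s.png'%cam,img)
    for n in ('sleeve','block','jar'):
        o=env.outline_of(cam,n)
        if not o: print(cam,n,None); continue
        q=P[o[0]['mask']]; q=q[~np.isnan(q[:,0])]; t=np.percentile(q[:,2],95); q=q[abs(q[:,2]-t)<.006]
        B=np.c_[(q[:,:2]-b)@[c,sn],(q[:,:2]-b)@[-sn,c]]; r=hull_rect(B)
        print(cam,n,round(o[0]['conf'],2),'ztop',round(np.median(q[:,2]),4),'bay',np.round(r[0],4),np.round(r[1],4),round(r[2],1),'min',B.min(0).round(4),'max',B.max(0).round(4))
E
python3 chk.py
python3 - <<'E'
from h import *
# jar in current wrist view & approach
go([.6797,-.1662,.19],tool(-79.4,0))
E
```

```text
clock: 25.75
tcp_pos: [0.5238, -0.1358, 0.1857]
orientation: [0.001, 0.639, 0.769, 0.001]
wrist_force: [-0.9, 0.0, 0.1]
wrist sleeve 0.66 ztop 0.0899 bay [ 0.0009 -0.0646] [0.0578 0.0576] 69.8 min [-0.0283 -0.0951] max [ 0.0303 -0.0359]
wrist block 0.84 ztop 0.0903 bay [-0.0006 -0.0031] [0.0604 0.0561] 89.8 min [-0.0287 -0.0333] max [0.0274 0.0271]
wrist jar 0.74 ztop 0.1001 bay [ 0.1513 -0.0579] [0.044  0.0561] 58.9 min [ 0.1201 -0.0835] max [ 0.1767 -0.0347]
top sleeve None
top block 0.15 ztop 0.0648 bay [ 0.0425 -0.2331] [0.0271 0.0285] 33.3 min [ 0.0282 -0.2479] max [ 0.0562 -0.2189]
top jar 0.52 ztop 0.0443 bay [0.1696 0.138 ] [0.0545 0.0482] 22.4 min [0.1421 0.1131] max [0.1969 0.1638]
  rot/60 opt0 [-0.0021 -0.0018 -0.0008] deg 0.17
  rot/60 opt1 [-2.8000e-03  3.4000e-03  2.9992e+00] deg 179.95
  travel/.12 [-0.4947  1.243  -0.0599] mm 160.0 t 26.15 tcp [ 0.5222 -0.1351  0.1833] j6 0.98 f [-0.1 -0.1  0.2] gap 0.0855 0.0
```

```bash
python3 -m pendant '[{"travel":[-0.2,0.4,-0.03],"rot":[0,0,0],"fingers":1},{"travel":[-0.4,0.8,-0.06],"rot":[0,0,0],"fingers":1},{"travel":[-0.49,1,-0.06],"rot":[0,0,0],"fingers":1},{"travel":[-0.49,1,-0.06],"rot":[0,0,0],"fingers":1}]' | sed -n 1,4p
python3 - <<'E'
from h import *
P=np.load('topP.npy').reshape(-1,3); q=P[(P[:,2]>.03)&(P[:,0]>.72)&(P[:,0]<1)&(P[:,1]<.0)&(P[:,1]>-.3)]; print('tray min x',np.percentile(q[:,0],[0,1,5]),q[:,1].min(),q[:,1].max())
q=P[(P[:,2]>.03)&(P[:,0]>.72)&(P[:,0]<1)&(P[:,1]<-.12)&(P[:,1]>-.2)]; print('near jar',np.percentile(q[:,0],[0,1,5]))
s=env.get_state(); img,W=cloud('wrist'); o=env.outline_of('wrist','jar')
q=W[o[0]['mask']]; q=q[~np.isnan(q[:,0])]; t=q[q[:,2]>.094]; print(o[0]['conf'],'cap',len(t),cv2.minEnclosingCircle(np.float32(t[:,:2])),hull_rect(t[:,:2]))
go([.6797,-.1662,.19],tool(-79.4,0))
E
```

```text
clock: 26.55
tcp_pos: [0.6548, -0.1724, 0.189]
orientation: [-0.0, 0.639, 0.769, 0.0]
wrist_force: [-0.2, -1.1, -0.3]
tray min x [0.7764689  0.77763682 0.77845545] -0.26020618799480477 -1.1924490981472963e-05
near jar [0.7764689  0.77749702 0.77823576]
0.67 cap 3498 ((0.6802109479904175, -0.1647397130727768), 0.02809235453605652) ((0.6806108355522156, -0.1641789972782135), (0.054250769317150116, 0.055012576282024384), 33.207759857177734)
  rot/60 opt0 [-0.0028 -0.0021 -0.0006] deg 0.21
  rot/60 opt1 [-0.0033  0.0044  2.9994] deg 179.96
  travel/.12 [-0.0037  0.2408 -0.0033] mm 28.0 t 26.65 tcp [ 0.6512 -0.1711  0.1897] j6 1.01 f [-1.4 -0.2  0.6] gap 0.0853 0.0
```

```bash
python3 -m pendant '[{"travel":[0.003,0.15,0],"rot":[-0.002,-0.002,0],"fingers":1},{"travel":[0.003,0.242,0.1],"rot":[-0.002,-0.002,0],"fingers":1},{"travel":[0.003,0.242,0.4],"rot":[-0.002,-0.002,0],"fingers":1},{"travel":[0.003,0.242,0.4],"rot":[-0.002,-0.002,0],"fingers":1},{"travel":[0.003,0.242,0.4],"rot":[-0.002,-0.002,0],"fingers":1}]' | sed -n 1,4p
python3 - <<'E'
from h import *
go([.680,-.1653,.056],tool(-79.4,0))
E
```

```text
clock: 27.15
tcp_pos: [0.6782, -0.1648, 0.1424]
orientation: [-0.001, 0.639, 0.769, -0.0]
wrist_force: [0.4, 0.5, 0.2]
  rot/60 opt0 [-0.0017 -0.0005 -0.0006] deg 0.11
  rot/60 opt1 [-9.0000e-04  2.6000e-03  2.9994e+00] deg 179.96
  travel/.12 [-0.0072  0.015   0.7197] mm 86.0 t 27.15 tcp [ 0.6782 -0.1648  0.1424] j6 1.03 f [0.4 0.5 0.2] gap 0.0853 0.0
```

```bash
python3 -m pendant '[{"travel":[-0.006,0.012,0.2],"rot":[-0.002,0,0],"fingers":1},{"travel":[-0.006,0.012,0.4],"rot":[-0.002,0,0],"fingers":1},{"travel":[-0.006,0.012,0.6],"rot":[-0.002,0,0],"fingers":1},{"travel":[-0.006,0.012,0.72],"rot":[-0.002,0,0],"fingers":1},{"travel":[-0.006,0.012,0.72],"rot":[-0.002,0,0],"fingers":1},{"travel":[-0.006,0.012,0.72],"rot":[-0.002,0,0],"fingers":1}]' | sed -n 1,4p
python3 -m pendant '[{"travel":[0,0,0],"rot":[0,0,0],"fingers":0.4},{"travel":[0,0,0],"rot":[0,0,0],"fingers":-1},{"travel":[0,0,0],"rot":[0,0,0],"fingers":-1},{"travel":[0,0,0],"rot":[0,0,0],"fingers":-1},{"travel":[0,0,0],"rot":[0,0,0],"fingers":-1},{"travel":[0,0,0],"rot":[0,0,0],"fingers":-1}]' 50
python3 -m pendant '[{"travel":[0,0,-0.1],"rot":[0,0,0],"fingers":-1},{"travel":[0,0,-0.4],"rot":[0,0,0],"fingers":-1},{"travel":[0,0,-0.8],"rot":[0,0,0],"fingers":-1},{"travel":[0,0,-1],"rot":[0,0,0],"fingers":-1},{"travel":[0,0,-1],"rot":[0,0,0],"fingers":-1}]'
python3 - <<'E'
from h import *
y=np.array([-.184,.983]); p=np.array([.5222,-.13])+.063*y; print(p); go([*p,.18],tool(-79.4,0))
E
```

```text
clock: 27.75
tcp_pos: [0.6821, -0.1662, 0.0583]
orientation: [0.002, 0.639, 0.769, 0.001]
wrist_force: [-0.0, -0.0, 0.1]
clock: 28.35
tcp_pos: [0.6827, -0.1665, 0.0593]
orientation: [0.003, 0.639, 0.769, 0.001]
wrist_force: [-1.5, -0.0, 6.7]
finger_gap: 0.0624
grip_force: 56.0
clock: 28.85
tcp_pos: [0.6836, -0.1667, 0.1829]
orientation: [0.006, 0.639, 0.769, 0.003]
wrist_force: [1.5, 0.1, -2.9]
finger_gap: 0.0626
grip_force: 56.3
[ 0.510608 -0.068071]
  rot/60 opt0 [ 0.0109  0.0056 -0.0006] deg 0.74
  rot/60 opt1 [ 0.0088 -0.0172  2.9993] deg 179.96
  travel/.12 [ 1.0724 -1.2664  0.0031] mm 199.0 t 28.85 tcp [ 0.6836 -0.1667  0.1829] j6 1.03 f [ 1.5  0.1 -2.9] gap 0.0626 56.3
```

```bash
python3 -m pendant '[{"travel":[0.15,-0.2,0],"rot":[0.01,0.005,0],"fingers":-1},{"travel":[0.4,-0.5,0],"rot":[0.01,0.005,0],"fingers":-1},{"travel":[0.65,-0.8,0],"rot":[0.01,0.005,0],"fingers":-1},{"travel":[0.9,-1,0],"rot":[0.01,0.005,0],"fingers":-1},{"travel":[1,-1,0],"rot":[0.01,0.005,0],"fingers":-1}]' | sed -n 1,4p
python3 -m pendant '[{"travel":[0.07,-0.15,0],"rot":[0,0,0],"fingers":-1},{"travel":[0.07,-0.266,0],"rot":[0,0,0],"fingers":-1},{"travel":[0.07,-0.266,0],"rot":[0,0,0],"fingers":-1},{"travel":[0.07,-0.266,0],"rot":[0,0,0],"fingers":-1}]' | sed -n 1,4p
cat > jar.py <<'E'
from h import *
s=env.get_state(); img,P=cloud('wrist'); o=env.outline_of('wrist','jar'); p0=np.array(s['tcp_pos']); Rt=R.from_quat(s['orientation'],scalar_first=True).as_matrix()
q=((P-p0)@Rt)[o[0]['mask']]; q=q[~np.isnan(q[:,0])]; t=np.percentile(q[:,2],5)
tp=q[abs(q[:,2]-t)<.003]; A=np.c_[tp[:,:2],np.ones(len(tp))]
print('conf',o[0]['conf'],'top',t,len(tp),hull_rect(tp[:,:2]),tp.min(0)[:2],tp.max(0)[:2],'slopes',np.degrees(np.linalg.lstsq(A,tp[:,2],rcond=None)[0][:2]))
W=P.reshape(-1,3); W=W[~np.isnan(W[:,0])]; b=np.array([.5222,-.13]); c,sn=np.cos(np.radians(10.6)),np.sin(np.radians(10.6))
B=np.c_[(W[:,:2]-b)@[c,sn],(W[:,:2]-b)@[-sn,c],W[:,2]]
k=(abs(B[:,2]-.035)<.004)&(abs(B[:,0])<.06)&(B[:,1]<.115)&(B[:,1]>.02); print('div',k.sum(),np.percentile(B[k,0],[1,99]) if k.sum() else 0,np.percentile(B[k,1],[1,50,99]) if k.sum() else 0)
k=(abs(B[:,2]-.017)<.004)&(abs(B[:,0])<.05)&(B[:,1]<.21)&(B[:,1]>.11); print('pocket',k.sum(),hull_rect(B[k,:2]) if k.sum()>5 else 0)
go([.5106,-.0681,.064],tool(-79.4,0))
E
python3 jar.py
```

```text
clock: 29.35
tcp_pos: [0.5351, -0.0672, 0.1741]
orientation: [-0.008, 0.639, 0.769, -0.003]
wrist_force: [-0.1, -0.1, -2.9]
clock: 29.75
tcp_pos: [0.5085, -0.0675, 0.1759]
orientation: [-0.004, 0.639, 0.769, -0.001]
wrist_force: [1.1, -1.6, -4.1]
conf 0.88 top -0.04170362204178694 9465 ((0.013904128223657608, -0.0003884546458721161), (0.051649678498506546, 0.03273599222302437), 89.25678253173828) [-0.00273494 -0.02618315] [0.03024074 0.02546455] slopes [0.34973795 0.28243455]
div 867 [-0.03932451  0.03999653] [0.05985715 0.09835953 0.10295815]
pocket 1861 ((0.00013925135135650635, 0.1536691039800644), (0.08660169690847397, 0.0799938440322876), 89.97769165039062)
  rot/60 opt0 [-0.0064 -0.0038 -0.0009] deg 0.45
  rot/60 opt1 [-0.006   0.0101  2.9991] deg 179.95
  travel/.12 [-0.0094  0.0186  0.9346] mm 112.0 t 29.85 tcp [ 0.509  -0.0677  0.1762] j6 1.1 f [ 0.6  0.2 -3.1] gap 0.0625 56.6
```

```bash
python3 -m pendant '[{"travel":[-0.027,0.016,0.1],"rot":[-0.006,-0.004,0],"fingers":-1},{"travel":[-0.027,0.016,0.25],"rot":[-0.006,-0.004,0],"fingers":-1},{"travel":[-0.027,0.016,0.4],"rot":[-0.006,-0.004,0],"fingers":-1},{"travel":[-0.027,0.016,0.5],"rot":[-0.006,-0.004,0],"fingers":-1},{"travel":[-0.027,0.016,0.55],"rot":[-0.006,-0.004,0],"fingers":-1},{"travel":[-0.027,0.016,0.55],"rot":[-0.006,-0.004,0],"fingers":-1},{"travel":[-0.027,0.016,0.55],"rot":[-0.006,-0.004,0],"fingers":-1}]' | sed -n 1,4p
python3 jar.py
python3 - <<'E'
from h import *
y=np.array([-.184,.983]); p=np.array([.5222,-.13])+.0608*y; print(p); go([*p,.0633],tool(-79.4,0))
E
```

```text
clock: 30.55
tcp_pos: [0.5108, -0.0703, 0.111]
orientation: [0.0, 0.639, 0.769, -0.0]
wrist_force: [-0.3, -1.1, -2.9]
conf 0.92 top -0.04171576578366312 9556 ((0.013662893325090408, -0.0004999786615371704), (0.03319407254457474, 0.05233878269791603), 1.471585988998413) [-0.0034612  -0.02674772] [0.03021781 0.02559911] slopes [0.41884239 0.32363383]
div 1524 [-0.03944367  0.03991511] [0.06054169 0.09831318 0.10306195]
pocket 3430 ((0.0001645013689994812, 0.15341594815254211), (0.080225370824337, 0.08595876395702362), 0.07454051822423935)
  rot/60 opt0 [ 0.0008  0.001  -0.0007] deg 0.09
  rot/60 opt1 [ 1.5000e-03 -1.3000e-03  2.9993e+00] deg 179.96
  travel/.12 [ 1.990e-02 -1.000e-04  3.953e-01] mm 47.0 t 30.65 tcp [ 0.511  -0.0704  0.1114] j6 1.09 f [-0.5  0.4 -3.7] gap 0.062 56.5
[ 0.5110128 -0.0702336]
  rot/60 opt0 [ 0.0008  0.001  -0.0007] deg 0.09
  rot/60 opt1 [ 1.5000e-03 -1.3000e-03  2.9993e+00] deg 179.96
  travel/.12 [0.0018 0.     0.4011] mm 48.0 t 30.65 tcp [ 0.511  -0.0704  0.1114] j6 1.09 f [-0.5  0.4 -3.7] gap 0.062 56.5
```

```bash
python3 -m pendant '[{"travel":[0.002,0.004,0.07],"rot":[0,0,0],"fingers":-1},{"travel":[0.002,0.004,0.13],"rot":[0,0,0],"fingers":-1},{"travel":[0.002,0.004,0.18],"rot":[0,0,0],"fingers":-1},{"travel":[0.002,0.004,0.22],"rot":[0,0,0],"fingers":-1},{"travel":[0.002,0.004,0.22],"rot":[0,0,0],"fingers":-1}]' | sed -n 1,4p
python3 -m pendant '[{"travel":[0,0,0.05],"rot":[0,0,0],"fingers":-1},{"travel":[0,0,0.1],"rot":[0,0,0],"fingers":-1},{"travel":[0,0,0.14],"rot":[0,0,0],"fingers":-1},{"travel":[0,0,0.16],"rot":[0,0,0],"fingers":-1},{"travel":[0,0,0.165],"rot":[0,0,0],"fingers":-1}]' | sed -n 1,4p
python3 -m pendant '[{"travel":[0,0,0.007],"rot":[0,0,0],"fingers":-1},{"travel":[0,0,0.012],"rot":[0,0,0],"fingers":-1},{"travel":[0,0,0.012],"rot":[0,0,0],"fingers":-1}]' | sed -n 1,4p
```

```text
clock: 31.15
tcp_pos: [0.5099, -0.0697, 0.0831]
orientation: [-0.001, 0.639, 0.769, -0.001]
wrist_force: [-0.6, -0.4, -3.4]
clock: 31.65
tcp_pos: [0.5103, -0.0698, 0.0644]
orientation: [-0.0, 0.639, 0.769, -0.0]
wrist_force: [-2.7, 0.2, 3.5]
clock: 31.95
tcp_pos: [0.5103, -0.0698, 0.0644]
orientation: [-0.0, 0.639, 0.769, -0.0]
wrist_force: [-5.8, 1.6, 11.3]
```

On the floor. I release, rise, check, and compute the plate approach.

```bash
python3 -m pendant '[{"travel":[0,0,-0.01],"rot":[0,0,0],"fingers":-1},{"travel":[0,0,-0.01],"rot":[0,0,0],"fingers":0.4},{"travel":[0,0,-0.01],"rot":[0,0,0],"fingers":1},{"travel":[0,0,-0.01],"rot":[0,0,0],"fingers":1},{"travel":[0,0,-0.01],"rot":[0,0,0],"fingers":1},{"travel":[0,0,-0.2],"rot":[0,0,0],"fingers":1},{"travel":[0,0,-0.6],"rot":[0,0,0],"fingers":1},{"travel":[0,0,-1],"rot":[0,0,0],"fingers":1},{"travel":[0,0,-1],"rot":[0,0,0],"fingers":1}]' | sed -n 1,4p
python3 chk.py
python3 - <<'E'
from h import *
go([.4348,.1692,.18],tool(-78.6,0))
E
```

```text
clock: 32.85
tcp_pos: [0.5147, -0.0709, 0.1898]
orientation: [0.005, 0.639, 0.769, 0.002]
wrist_force: [0.9, -0.5, -0.7]
wrist sleeve 0.84 ztop 0.0898 bay [ 0.001 -0.045] [0.0183 0.0539] 89.4 min [-0.026  -0.0544] max [ 0.0279 -0.0358]
wrist block 0.66 ztop 0.0903 bay [-0.0007 -0.0027] [0.0561 0.0602] 0.4 min [-0.0287 -0.0329] max [0.0273 0.0276]
wrist jar 0.76 ztop 0.1053 bay [-0.0015  0.0637] [0.0546 0.0549] 1.8 min [-0.0288  0.0361] max [0.0259 0.0912]
top sleeve 0.7 ztop 0.0344 bay [-0.0001 -0.0449] [0.118  0.0803] 90.0 min [-0.0402 -0.1039] max [0.0401 0.0141]
top block 0.78 ztop 0.0901 bay [-0.0012 -0.0097] [0.0474 0.0568] 88.2 min [-0.0294 -0.0337] max [0.0267 0.0148]
top jar None
  rot/60 opt0 [-0.0029 -0.001  -0.0141] deg 0.87
  rot/60 opt1 [-1.6000e-03  4.6000e-03  2.9859e+00] deg 179.15
  travel/.12 [ 2.0709 -0.2503  0.0158] mm 250.0 t 33.25 tcp [ 0.5098 -0.0696  0.1815] j6 1.1 f [ 0.6 -0.6  0.7] gap 0.0852 0.0
```

```bash
python3 -m pendant '[{"travel":[0.4,-0.05,0],"rot":[0,0,0],"fingers":1},{"travel":[0.8,-0.1,0],"rot":[0,0,0],"fingers":1},{"travel":[1,-0.125,0],"rot":[0,0,0],"fingers":1}]' | sed -n 1,2p
python3 -m pendant '[{"travel":[0.4,-0.05,0],"rot":[0,0,-0.014],"fingers":1},{"travel":[0.7,-0.1,0],"rot":[0,0,-0.014],"fingers":1},{"travel":[0.85,-0.12,0.2],"rot":[0,0,-0.014],"fingers":1},{"travel":[0.85,-0.12,0.2],"rot":[0,0,-0.014],"fingers":1},{"travel":[0.85,-0.12,0.2],"rot":[0,0,-0.014],"fingers":1},{"travel":[0.85,-0.12,0.2],"rot":[0,0,-0.014],"fingers":1}]' | sed -n 1,4p
cat > plt.py <<'E'
from h import *
s=env.get_state(); img,P=cloud('wrist'); o=env.outline_of('wrist','plate'); cv2.imwrite('pics/w6.png',img); p0=np.array(s['tcp_pos']); Rt=R.from_quat(s['orientation'],scalar_first=True).as_matrix()
m=cv2.dilate(o[0]['mask'].astype(np.uint8),np.ones((3,3)))>0
q=((P-p0)@Rt)[m]; q=q[~np.isnan(q[:,0])]; t=np.percentile(q[:,2],3); print('conf',o[0]['conf'],'top',t,'world z',p0[2]-t)
for z,n in ((t,'grip'),(t+.042,'plate')):
    a=q[abs(q[:,2]-z)<.003]; print(n,len(a),[np.round(x,4) for x in hull_rect(a[:,:2])],a.min(0)[:2].round(4),a.max(0)[:2].round(4))
go([.4348,.1692,.0385],tool(-78.6,0))
E
python3 plt.py
```

```text
clock: 33.55
tcp_pos: [0.4718, 0.0477, 0.1819]
clock: 34.15
tcp_pos: [0.4417, 0.1423, 0.1592]
orientation: [0.0, 0.634, 0.774, -0.0]
wrist_force: [-0.2, -0.9, 0.4]
conf 0.75 top 0.10190658809473124 world z 0.05731576831071178
grip 2154 [array([ 0.0299, -0.0008]), array([0.0339, 0.0452]), np.float64(89.9312)] [ 0.0073 -0.0178] [0.0525 0.0162]
plate 2661 [array([ 0.0295, -0.0008]), array([0.0814, 0.0641]), np.float64(0.1553)] [-0.0111 -0.033 ] [0.0702 0.0313]
  rot/60 opt0 [ 0.0004  0.0005 -0.0017] deg 0.11
  rot/60 opt1 [ 8.0000e-04 -6.0000e-04  2.9983e+00] deg 179.9
  travel/.12 [ 0.2334 -0.0155  1.008 ] mm 124.0 t 34.25 tcp [0.442  0.1421 0.1595] j6 1.51 f [ 0.3 -0.7 -0.4] gap 0.0856 0.0
```

View pics/w6.png

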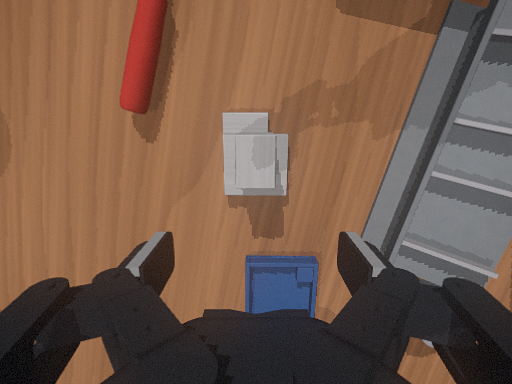

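The plate is at (255,160) with its notch upper right, matching the pocket's filled corner at (305,272). I grip it across 34 mm.

```bash
python3 -m pendant '[{"travel":[0.2475,-0.007,0.1],"rot":[0,0,0],"fingers":1},{"travel":[0.2475,-0.007,0.3],"rot":[0,0,0],"fingers":1},{"travel":[0.2475,-0.007,0.6],"rot":[0,0,0],"fingers":1},{"travel":[0.2475,-0.007,0.8],"rot":[0,0,0],"fingers":1},{"travel":[0.2475,-0.007,0.93],"rot":[0,0,0],"fingers":1},{"travel":[0.2475,-0.007,0.98],"rot":[0,0,0],"fingers":1},{"travel":[0.2475,-0.007,0.98],"rot":[0,0,0],"fingers":1}]'
python3 -m pendant '[{"travel":[0,0,0],"rot":[0,0,0],"fingers":0},{"travel":[0,0,0],"rot":[0,0,0],"fingers":-0.2},{"travel":[0,0,0],"rot":[0,0,0],"fingers":-1},{"travel":[0,0,0],"rot":[0,0,0],"fingers":-1},{"travel":[0,0,0],"rot":[0,0,0],"fingers":-1},{"travel":[0,0,0],"rot":[0,0,0],"fingers":-1},{"travel":[0,0,0],"rot":[0,0,0],"fingers":-1},{"travel":[0,0,0],"rot":[0,0,0],"fingers":-1}]' 70
python3 -m pendant '[{"travel":[0,0,-0.1],"rot":[0,0,0],"fingers":-1},{"travel":[0,0,-0.3],"rot":[0,0,0],"fingers":-1},{"travel":[0,0,-0.5],"rot":[0,0,0],"fingers":-1},{"travel":[0,0,-0.6],"rot":[0,0,0],"fingers":-1},{"travel":[0,0,-0.6],"rot":[0,0,0],"fingers":-1}]'
python3 - <<'E'
from h import *
b=np.array([.5222,-.13]); p=b+.147*np.array([-.184,.983]); print(p); go([*p,.11],tool(-79.4,0))
E
```

```text
clock: 34.95
tcp_pos: [0.4345, 0.1713, 0.041]
orientation: [-0.0, 0.634, 0.773, -0.001]
wrist_force: [-0.9, -0.5, 0.6]
finger_gap: 0.0855
grip_force: 0.0
clock: 35.75
tcp_pos: [0.4352, 0.1721, 0.0423]
orientation: [0.001, 0.633, 0.774, 0.0]
wrist_force: [0.4, -1.1, 6.0]
finger_gap: 0.0333
grip_force: 70.7
clock: 36.25
tcp_pos: [0.435, 0.1722, 0.1144]
orientation: [0.001, 0.633, 0.774, 0.001]
wrist_force: [1.2, 0.0, -4.9]
finger_gap: 0.033
grip_force: 71.1
[0.495152 0.014501]
  rot/60 opt0 [0.0015 0.0001 0.0135] deg 0.82
  rot/60 opt1 [-2.0000e-04  2.3000e-03 -2.9865e+00] deg 179.19
  travel/.12 [-1.3872  0.231   0.0371] mm 168.0 t 36.25 tcp [0.435  0.1722 0.1144] j6 1.58 f [ 1.2  0.  -4.9] gap 0.033 71.1
```

```bash
python3 -m pendant '[{"travel":[-0.2,0.03,0],"rot":[0.0015,0,0.0135],"fingers":-1},{"travel":[-0.5,0.08,0],"rot":[0.0015,0,0.0135],"fingers":-1},{"travel":[-0.8,0.13,0],"rot":[0.0015,0,0.0135],"fingers":-1},{"travel":[-1,0.231,0],"rot":[0.0015,0,0.0135],"fingers":-1}]' | sed -n 1,2p
python3 -m pendant '[{"travel":[-0.2,0,0],"rot":[0,0,0],"fingers":-1},{"travel":[-0.38,0,0],"rot":[0,0,0],"fingers":-1},{"travel":[-0.38,0,0],"rot":[0,0,0],"fingers":-1},{"travel":[-0.38,0,0],"rot":[0,0,0],"fingers":-1},{"travel":[-0.38,0,0],"rot":[0,0,0],"fingers":-1}]' | sed -n 1,4p
cat > pk.py <<'E'
from h import *
s=env.get_state(); img,P=cloud('wrist'); o=env.outline_of('wrist','plate'); cv2.imwrite('pics/w7.png',img); p0=np.array(s['tcp_pos']); Rt=R.from_quat(s['orientation'],scalar_first=True).as_matrix()
L=(P-p0)@Rt
q=L[o[0]['mask']]; q=q[~np.isnan(q[:,0])]
t=np.percentile(q[:,2],3); print('conf',o[0]['conf'],'grip top',t)
for z,n in ((t,'grip'),(t+.042,'plate')):
    a=q[abs(q[:,2]-z)<.003]
    if len(a)>20: print(n,len(a),[np.round(x,4) for x in hull_rect(a[:,:2])],a.min(0)[:2].round(4),a.max(0)[:2].round(4),'slopes',np.degrees(np.linalg.lstsq(np.c_[a[:,:2],np.ones(len(a))],a[:,2],rcond=None)[0][:2]).round(2))
W=P.reshape(-1,3); W=W[~np.isnan(W[:,0])]; b=np.array([.5222,-.13]); c,sn=np.cos(np.radians(10.6)),np.sin(np.radians(10.6))
B=np.c_[(W[:,:2]-b)@[c,sn],(W[:,:2]-b)@[-sn,c],W[:,2]]
k=(abs(B[:,2]-.017)<.004)&(abs(B[:,0])<.055)&(B[:,1]<.21)&(B[:,1]>.11); print('rim',k.sum(),hull_rect(B[k,:2]) if k.sum()>5 else 0, np.percentile(B[k],[1,99],axis=0).round(4)[:,:2] if k.sum()>5 else 0)
p=b+.147*np.array([-.184,.983]); go([*p,.0475],tool(-79.4,0))
E
python3 pk.py
```

```text
clock: 36.65
tcp_pos: [0.4838, 0.058, 0.1115]
clock: 37.15
tcp_pos: [0.4926, 0.0156, 0.1124]
orientation: [-0.002, 0.639, 0.769, -0.001]
wrist_force: [0.2, 0.5, -5.5]
conf 0.57 grip top -0.014922372948350597
grip 6547 [array([-0.0002, -0.0004]), array([0.0342, 0.0467]), np.float64(89.8384)] [-0.0235 -0.0175] [0.0231 0.0167] slopes [0.16 0.14]
plate 3654 [array([ 0.0208, -0.0005]), array([0.0397, 0.064 ]), np.float64(0.0134)] [ 0.0009 -0.0325] [0.0407 0.0315] slopes [0.1 0. ]
rim 1555 ((0.00011291354894638062, 0.17420071363449097), (0.08025214821100235, 0.04364695027470589), 0.05338486284017563) [[-0.039   0.1552]
 [ 0.0397  0.196 ]]
  rot/60 opt0 [-0.0031 -0.0003  0.0009] deg 0.19
  rot/60 opt1 [ 4.0000e-04 -4.8000e-03 -2.9991e+00] deg 179.94
  travel/.12 [-0.0141  0.0171  0.5444] mm 65.0 t 37.25 tcp [0.493  0.0158 0.1128] j6 1.25 f [-0.5  0.6 -4.9] gap 0.033 70.8
```

View pics/w7.png

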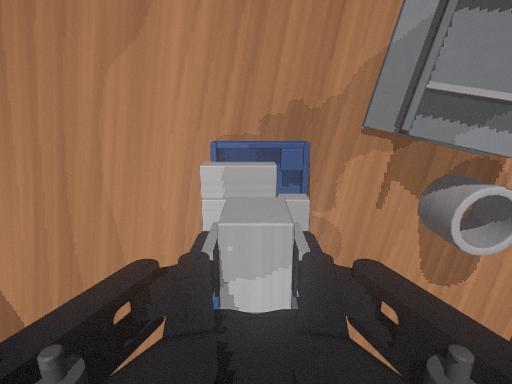

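The plate is held square; the filled corner at (293,160) is in line with the plate's notch at (290,180). I lower to just above the rim and verify.

```bash
python3 -m pendant '[{"travel":[-0.013,0.021,0.1],"rot":[-0.003,0,0.001],"fingers":-1},{"travel":[-0.013,0.021,0.2],"rot":[-0.003,0,0.001],"fingers":-1},{"travel":[-0.013,0.021,0.3],"rot":[-0.003,0,0.001],"fingers":-1},{"travel":[-0.013,0.021,0.36],"rot":[-0.003,0,0.001],"fingers":-1},{"travel":[-0.013,0.021,0.39],"rot":[-0.003,0,0.001],"fingers":-1},{"travel":[-0.013,0.021,0.39],"rot":[-0.003,0,0.001],"fingers":-1},{"travel":[-0.013,0.021,0.39],"rot":[-0.003,0,0.001],"fingers":-1}]' | sed -n 1,4p
python3 pk.py
```

```text
clock: 37.95
tcp_pos: [0.4966, 0.0138, 0.0667]
orientation: [0.001, 0.639, 0.769, 0.0]
wrist_force: [-0.9, -0.0, -5.0]
conf 0.63 grip top -0.014887685439104311
grip 6436 [array([-0.0002, -0.0006]), array([0.0335, 0.0465]), np.float64(89.9036)] [-0.0235 -0.0174] [0.0231 0.0161] slopes [0.13 0.03]
plate 3580 [array([ 0.0208, -0.0007]), array([0.0396, 0.0635]), np.float64(0.4515)] [ 0.0008 -0.0325] [0.0407 0.031 ] slopes [0.19 0.03]
rim 2892 ((0.00022274255752563477, 0.16505488753318787), (0.0803404301404953, 0.062068842351436615), 0.1137426570057869) [[-0.0394  0.1381]
 [ 0.0398  0.196 ]]
  rot/60 opt0 [ 0.0019  0.0005 -0.0013] deg 0.14
  rot/60 opt1 [ 9.0000e-04 -2.9000e-03  2.9987e+00] deg 179.92
  travel/.12 [ 0.0086 -0.0129  0.1626] mm 19.0 t 38.05 tcp [0.4968 0.0138 0.067 ] j6 1.25 f [ 0.5 -1.5 -5.7] gap 0.0329 71.0
```

```bash
python3 -m pendant '[{"travel":[0.008,-0.008,0],"rot":[0.002,0,-0.001],"fingers":-1},{"travel":[0.008,-0.008,0.03],"rot":[0.002,0,-0.001],"fingers":-1},{"travel":[0.008,-0.008,0.05],"rot":[0.002,0,-0.001],"fingers":-1},{"travel":[0.008,-0.008,0.07],"rot":[0.002,0,-0.001],"fingers":-1},{"travel":[0.008,-0.008,0.09],"rot":[0.002,0,-0.001],"fingers":-1},{"travel":[0.008,-0.008,0.1],"rot":[0.002,0,-0.001],"fingers":-1}]' | sed -n 1,4p
python3 pk.py | tail -2
```

```text
clock: 38.65
tcp_pos: [0.495, 0.0147, 0.0541]
orientation: [-0.001, 0.639, 0.769, -0.001]
wrist_force: [0.0, -0.0, -4.4]
  rot/60 opt1 [2.0000e-04 2.5000e-03 2.9998e+00] deg 179.99
  travel/.12 [-0.0014  0.001   0.056 ] mm 6.0 t 38.75 tcp [0.495  0.0146 0.0542] j6 1.25 f [-0.4 -0.4 -5.5] gap 0.0333 71.0
```

```bash
python3 -m pendant '[{"travel":[0,0.003,0.02],"rot":[0,0,0],"fingers":-1},{"travel":[0,0.003,0.035],"rot":[0,0,0],"fingers":-1},{"travel":[0,0.003,0.048],"rot":[0,0,0],"fingers":-1},{"travel":[0,0.003,0.056],"rot":[0,0,0],"fingers":-1},{"travel":[0,0.003,0.056],"rot":[0,0,0],"fingers":-1}]' | sed -n 1,4p
python3 -m pendant '[{"travel":[0,0,0.007],"rot":[0,0,0],"fingers":-1},{"travel":[0,0,0.013],"rot":[0,0,0],"fingers":-1},{"travel":[0,0,0.013],"rot":[0,0,0],"fingers":-1}]' | sed -n 1,4p
```

```text
clock: 39.25
tcp_pos: [0.4954, 0.0147, 0.0476]
orientation: [-0.0, 0.639, 0.769, -0.001]
wrist_force: [-0.9, 0.2, -5.1]
clock: 39.55
tcp_pos: [0.4956, 0.0147, 0.0473]
orientation: [-0.0, 0.639, 0.769, -0.0]
wrist_force: [-4.2, 1.2, 4.9]
```

Contact at 47.3 mm, which is the bench grasp height of 42.3 plus the 5 mm floor, so the plate is home. I release, retreat and check.

```bash
python3 -m pendant '[{"travel":[0,0,0],"rot":[0,0,0],"fingers":0},{"travel":[0,0,0],"rot":[0,0,0],"fingers":0.4},{"travel":[0,0,0],"rot":[0,0,0],"fingers":0.4},{"travel":[0,0,-0.2],"rot":[0,0,0],"fingers":0.4},{"travel":[0,0,-0.6],"rot":[0,0,0],"fingers":0.4},{"travel":[0,0,-1],"rot":[0,0,0],"fingers":0.4}]' | sed -n 1,5p
python3 -m pendant '[{"travel":[0.4,-0.3,-0.3],"rot":[0,0,0],"fingers":0.4},{"travel":[0.8,-0.6,-0.5],"rot":[0,0,0],"fingers":0.4},{"travel":[1,-0.9,-0.5],"rot":[0,0,0],"fingers":0.4},{"travel":[1,-0.9,-0.5],"rot":[0,0,0],"fingers":0.4},{"travel":[1,-0.9,-0.5],"rot":[0,0,0],"fingers":0.4}]' | sed -n 1,4p
python3 chk.py | grep top
python3 - <<'E'
from h import *
b=np.array([.5222,-.13]); c,sn=np.cos(np.radians(10.6)),np.sin(np.radians(10.6))
a,_=env.read_camera('top')
for cam in ('top','scene'):
    img,P=cloud(cam); o=env.outline_of(cam,'plate')
    if cam=='scene': im=np.hstack([cv2.resize(a[160:235,205:355],(600,300)),]); im2=cv2.resize(img[140:260,180:330],(375,300)); cv2.imwrite('pics/fin.png',np.vstack([im,cv2.copyMakeBorder(im2,0,0,0,225,cv2.BORDER_CONSTANT)]))
    if not o: print(cam,'none'); continue
    q=P[o[0]['mask']]; q=q[~np.isnan(q[:,0])]
    for lo,hi in ((.055,.067),(.015,.024)):
        z=q[(q[:,2]>lo)&(q[:,2]<hi)]; B=np.c_[(z[:,:2]-b)@[c,sn],(z[:,:2]-b)@[-sn,c]]
        if len(z)>5: print(cam,o[0]['conf'],'z',np.median(z[:,2]),[np.round(x,4) for x in hull_rect(B)])
print(env.get_state()['clock'])
E
```

```text
clock: 40.15
tcp_pos: [0.4949, 0.0148, 0.1668]
orientation: [-0.001, 0.639, 0.769, -0.001]
wrist_force: [1.9, 0.6, 0.2]
finger_gap: 0.0594
clock: 40.65
tcp_pos: [0.3652, 0.1142, 0.2274]
orientation: [0.0, 0.638, 0.77, 0.0]
wrist_force: [1.8, -0.3, -1.0]
wrist jar 0.67 ztop 0.2954 bay [-0.0867  0.2853] [0.0057 0.0151] 57.5 min [-0.0946  0.2792] max [-0.0817  0.2879]
top sleeve 0.64 ztop 0.0898 bay [ 0.0004 -0.0665] [0.0565 0.0581] 34.2 min [-0.0294 -0.0957] max [ 0.0287 -0.0369]
top block 0.61 ztop 0.0896 bay [-0.0012 -0.0036] [0.0594 0.0555] 89.9 min [-0.0289 -0.0333] max [0.0266 0.0261]
top jar 0.39 ztop 0.0605 bay [-0.0005  0.1455] [0.0459 0.0337] 89.9 min [-0.0174  0.1226] max [0.0164 0.1685]
top 0.79 z 0.06039529432556533 [array([-0.0006,  0.1454]), array([0.0458, 0.0339]), np.float64(88.9478)]
top 0.79 z 0.018533813358173997 [array([-0.0005,  0.1458]), array([0.0645, 0.0817]), np.float64(0.0762)]
scene 0.78 z 0.06156785434233039 [array([0.    , 0.1455]), array([0.0492, 0.0344]), np.float64(89.123)]
scene 0.78 z 0.02016371863845944 [array([0.0189, 0.1489]), array([0.0639, 0.0408]), np.float64(80.4039)]
41.3
```

View pics/fin.png

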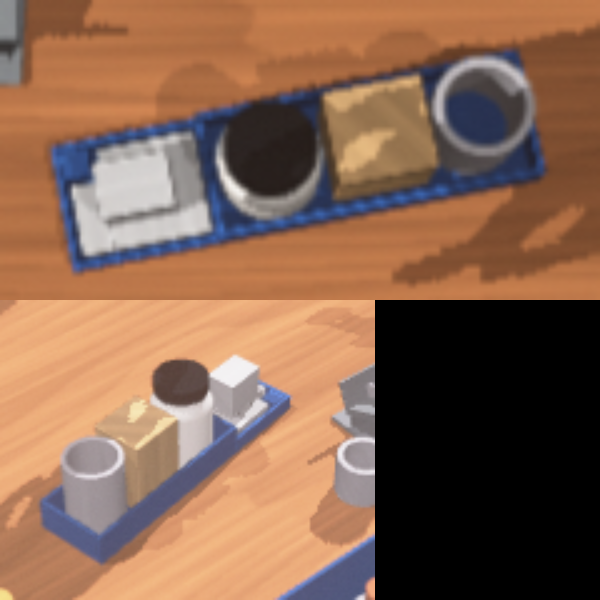

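The top crop shows the plate flat in the pocket at (140,195), its notch at the filled corner (70,160). The jar, block and sleeve stand upright in one row at (268,150), (380,135) and (485,105).

```bash
python3 -c "
from workcell import env
print(env.hand_in())"
```

```text
the job is handed in; nothing more can be done
None
```

The job is handed in at 41.3 s: sleeve, block and jar stand upright in one row on the bay floor, and the plate is flat and home in the pocket. The sleeve touched the tote's end wall on its first try (about 54 N upward at the wrist) and tilted in the grip, so I stood it briefly on the bench, regripped and placed it gently.

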